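# Lever open the bead press and unload its tray into deep pots

### The arm

A 6-joint arm with a two-finger parallel gripper is mounted at the origin on the work surface. World frame = base frame: x ahead of the robot, y to its left, z up, the work surface at z = 0. Lengths are in mm, angles in rad, forces in N, time in s.
With the tool pointing down it reaches from about 350 to 875 mm from the base axis. Payload 4.2 kg.
Tool frame: the origin (TCP) lies at the very end of the fingers, on their centre line; the grasp point (between the pads) lies 19 mm behind it; z points along the fingers, y is the line along which they close (so a half turn about z gives the same grasp; the last joint's range is limited). The gripper opens to 85 mm and grips with 20 to 120 N. Pads are 22 mm wide; open, the fingers measure 114 mm over their backs; the gripper's body (76 mm by 85 mm) begins 54 mm behind the grasp point. The pads swing forward as they close: fully open they stand 13 mm farther back than shut.
Start: joints at [1.446, 0.385, 0.008, 0, -1.194, -0.259], TCP at [233.996, 579.521, 231.312] pointing down, gripper open.
Joint ranges: [-3.14, 3.14], [-1.21, 2.06], [-1.07, 1.41], [-3.16, 2.05], [-2.99, -0.16], [-3.1, 3.1]. Speed limits (rad/s): [2.79, 2.79, 3.14, 3.14, 3.14, 3.14].

### API

Orientations are given as a unit quaternion [x, y, z, w].
In Python, from bench import arm, optics gives the robot as it stands. The module is installed in compiled form; this text tells all that it offers.
- The arm moves only by the tool step_arm, never from a script. Its argument "motion" is a list of rows, each an object with "dr": the turn, a rotation vector about the tool's x, y, z in units of 8 degrees (1.0 is 8 degrees), a list of three; "slide": the shift along the tool's x, y, z in mm, a list of three; "jaw": the finger opening in mm, from 0 to 85.4. A call has exactly 8 rows; each row is the pose to reach, as a shift and turn from the pose commanded when the call began, along the tool's axes at that moment; what a row does not reach only later rows make up. A row lasts 1/8 s, in which the tool goes at most 62.5 mm and 10.7 degrees, less where a joint would pass 70% of its speed; a pose out of reach is approached as far as the arm can. A call with a gripper value outside its range is refused whole. The fingers move at their own pace and stop on an object; the grip force is fixed at half the most. Time passes only in rows, so rows that repeat a pose let the fingers close, or fill a call up. It gives the time, the measured TCP pose, the force, the opening and the grip force at its end, in the units of the state.
- arm.read_state(): the state, without advancing time (a new reading comes with each control period).
- optics.get_image(name): name is "side" or "top"; returns the picture (400x640x3 uint8, blue, green, red); there is no depth.
- optics.camera_info(name): a dict with "camera_matrix" (3x3 intrinsics, pixels), "view" (4x4, takes a point from world to camera coordinates). Camera axes: x right, y up, looking along -z (the intrinsics and any distortion apply to the point x, -y, -z); pixel columns grow to the right and rows downward; lengths in mm; the calibration is good to about 2 mm. A picture is of the moment at which its call begins. camera_info takes no time and is no camera call.
- arm.job_done(): hands the job in; it is judged then, once.
The state is a dict: "clock": time; "joints": joint angles; "joint_vel": joint speeds; "joint_efforts": joint torques, N m; "position": TCP position; "ee_rot": TCP orientation; "contact_force": force on the tool from outside, world axes, zero at the start; "wrist_torque": the same for the moment, N m; "gripper_width": finger opening in mm; "grasp_force": force on a finger pad.
Only numpy, scipy, OpenCV 4.12 (cv2) and the standard library are available. Lean on these libraries where they do the work, as an engineer would, in place of code of your own. Each camera call takes 0.05 s, during which the arm holds its last target. There are 200 camera calls.

### The job

The bead press is shut tight on a finished tray: stand the fulcrum block beside the pry lug, slip the tip of the pry bar over the block and under the lug, and lever the heavy upper die up until the bar's handle is down by the bench; the tight posts then hold the die up, so lay the bar back on its mat. Draw the bead tray out onto the press's front shelf and set every bead gently, without dropping or knocking it, into a deep container standing upright: large beads in the round pot, small beads in the square tub. Then slide the empty tray fully home again under the raised die, leaving the other things on the bench where they are.

Things in the scene. Friction and masses are not known exactly. Their poses are not given: they have to be found in the camera images.
- press: fixed steel two-post die set. Origin: centre of its foot; front is -x, pry-lug end is -y. Lower shoe: x -165 to 45, y +-118 mm, top at z 30 mm; ahead of x -40 mm it is an open shelf, with an 80 mm wide front piece to x -215 mm. Tray guides 10 mm tall at y +-88, back stop at x 35 mm. Two fixed posts, 22 mm thick, at x 0, y +-105 mm, rise to z 150 mm
- upper_die (a joint): rise of the heavy upper die above shut, m, 0 to 0.040: straight up the posts. 2.6 kg and tight: takes about 60 N at the lug, then stays put. Shut, it covers press x +-40, y +-118 mm, z 52 (ends) and 64 (front cheek) to 100 mm, a shank to 118 mm. Its cheek shuts in the beads (tops at z 69 small, 78 mm large): raise it 15 mm or more before drawing the tray
- pry_lug (a point): underside of the pry lug, the steel ear on the die's -y end: 44 mm wide along press x, press y -118 to -146 mm; this point is at press (0, -135, 52 mm) when shut and rises with the die. Free below it down to the lower shoe's top, z 30 mm (the shoe ends at press y -118 mm), and to the bench beyond; a post stops the bar's tip at press y -116 mm
- pry_bar: flat straight steel pry bar, 280 x 22 x 10 mm (the last 35 mm at the tip 6 mm thick, flush below), 0.42 kg, balanced 6 mm behind its middle; black grip on the handle half. Origin: middle of its underside; +x runs to the tip (end at +140 mm; handle end at -140 mm), +z up as it lies. Starts on its mat with the tip away to +y
- bar_mat: brown cork mat, fixed, 70 (x) x 320 (y) x 4 mm, on which the bar lies along y. Origin: centre of its underside on the bench
- fulcrum: loose fulcrum block, wood with a steel saddle, 0.55 kg, foot 60 x 60 mm; origin: centre of its underside. A round ridge (radius 15 mm) along its x axis; the bar crosses it along its y axis between two upright cheeks, 62 mm high, inside faces at x +-22, outside faces at x +-30 mm (grip it across these, 60 mm)
- fulcrum_ridge (a point): top of the fulcrum's ridge, 54 mm above its foot. Stood 50 to 60 mm out from the pry_lug point along press -y, with the bar's tip 15 mm past that point, the bar rests by itself, handle end about 90 mm high, and pressing the handle end down to the bench (13 to 20 N) lifts the die 20 to 25 mm
- tray: loose grey bead tray, 0.35 kg: plate 66 (x) x 160 (y) x 6 mm, origin at the centre of its underside, on the press's lower shoe (4 mm play each side between the guides). Four ring cups (31 mm outside, 18 mm hole, rims at z 14 mm) in a row at x 0, y -63, -21, 21, 63 mm; a 40 mm wide tongue leads out to the pull tab in front (-x)
- tray_tab (a point): top centre of the tray's upright pull tab: 14 mm along x, 24 mm along y, top at tray z 42 mm, free from z 6 mm up, 100 mm ahead (-x) of the tray's origin
- tray_home (a point): where the tray's origin is when it is fully home (centre of the lower shoe's top; axes as the press). Drawing the tray 100 mm to -x brings the cups well clear of the die
- bead_large1_center (a point): centre of a large dark haematite bead, a plain ball of 36 mm diameter, 105 g, in one of the tray's cups at the start, its centre 15.6 mm above the cup's rim; None if there is no such bead this time. It is marked by a blow or push of more than 25 N against its container
- bead_large2_center (a point): centre of a large dark haematite bead, a plain ball of 36 mm diameter, 105 g, in one of the tray's cups at the start, its centre 15.6 mm above the cup's rim; None if there is no such bead this time. It is marked by a blow or push of more than 25 N against its container
- bead_small1_center (a point): centre of a small dark haematite bead, a plain ball of 28 mm diameter, 60 g, in one of the tray's cups at the start, its centre 10.7 mm above the cup's rim; None if there is no such bead this time. It is marked by a blow or push of more than 20 N against its container
- bead_small2_center (a point): centre of a small dark haematite bead, a plain ball of 28 mm diameter, 60 g, in one of the tray's cups at the start, its centre 10.7 mm above the cup's rim; None if there is no such bead this time. It is marked by a blow or push of more than 20 N against its container
- round_pot: loose round white ceramic pot for the large beads: 124 mm across and 66 mm high, wall 4 mm, inner floor at 6 mm, inside about 107 mm across at the floor and 116 mm at the rim; 0.40 kg. Origin: centre of its underside
- square_tub: loose square aluminium tub for the small beads: 124 x 124 mm, 66 mm high, wall and floor 4 mm; 0.40 kg. Origin: centre of its underside; sides along its x and y
- paper_cup: lidded white paper cup, 88 mm across, 136 mm high, a bystander to be left alone. Origin: its underside
- spool1: teal thread spool, 40 mm across, 40 mm high, a bystander to be left alone. Origin: its underside
- spool2: pale thread spool, 40 mm across, 40 mm high, a bystander to be left alone. Origin: its underside
- finding_jar: amber jar, 50 mm across, 48 mm high, a bystander to be left alone. Origin: its underside
- pliers: pliers lying flat, about 145 mm long, 10 mm high; origin at the pivot, a bystander to be left alone. Origin: its underside
- tape_roll: paper tape roll, 60 mm across, 18 mm high, a bystander to be left alone. Origin: its underside
Not all that is in view belongs to the job. Leave any turquoise look-alike of the tray alone.

How it is judged:
By the outcome, as a careful person would: the job done as asked, in the order asked, and still so for the second after the job is handed in, with the robot touching nothing.
Of bead_large1, bead_large2, bead_small1, bead_small2 only 2 to 4 are there at a start; the rules pass over those that are not, and their reading is None.
At some moment in a run one of round_pot, square_tub, fulcrum may be knocked a few centimetres aside while the robot is not near it.
It also fails if it takes over 210 s, if anything falls off the work surface, if the arm or the gripper's body presses on something with over 40 N, if the wrist force passes 120 N, or if a joint passes its speed limit or range.

## Working session

There is one attempt and no reset: what is moved stays moved. The work goes in short steps, Python scripts to look and compute and a tool call to move; the robot and the scene stay as the last step left them, time stands still between calls to the robot, and variables do not carry over. Pictures are saved under pics/ and viewed, at most 14 in all, crops included, and the job is handed in when it is done.

Besides the shell and the picture viewer there is one more tool, called after ">>>" as name([rows], argument=value, ...), one row to a line, values as JSON. step_arm: Moves the arm, as the interface text tells. Its arguments: {"type":"object","properties":{"motion":{"type":"array","items":{"type":"object","properties":{"dr":{"type":"array","items":{"type":"number"}},"slide":{"type":"array","items":{"type":"number"}},"jaw":{"type":"number"}}}}},"required":["motion"]}

```bash
mkdir -p pics; cat > h.py <<'E'
import numpy as np, cv2
from bench import arm, optics
from scipy.spatial.transform import Rotation as R
def snap(n,f):
    im=optics.get_image(n); cv2.imwrite(f'pics/{f}.png',im); return im
def info(n):
    c=optics.camera_info(n); return np.array(c['camera_matrix']),np.array(c['view']),c
def proj(n,P):
    K,V,c=info(n); P=np.atleast_2d(np.array(P,float)); p=(V[:3,:3]@P.T).T+V[:3,3]
    p=p*[1,-1,-1]; d=np.array(c.get('distortion',c.get('dist',np.zeros(5))),float)
    return cv2.projectPoints(p,np.zeros(3),np.zeros(3),K,d)[0][:,0]
def back(n,uv,z):
    K,V,c=info(n); d=np.array(c.get('distortion',c.get('dist',np.zeros(5))),float)
    uv=np.array(uv,float).reshape(-1,1,2); q=cv2.undistortPoints(uv,K,d)[:,0]
    Rt=V[:3,:3].T; o=-Rt@V[:3,3]; out=[]
    for a,b in q:
        r=Rt@np.array([a,-b,-1]); out.append(o+r*(z-o[2])/r[2])
    return np.array(out)
def goal(pos,yaw=None,Rg=None):
    """print slide and dr (8deg units) from the current measured pose. yaw: angle of tool y axis in world for tool down"""
    s=arm.read_state(); R0=R.from_quat(s['ee_rot']); 
    sl=R0.inv().apply(np.array(pos)-s['position'])
    if Rg is None and yaw is not None: Rg=down(yaw)
    dr=(R0.inv()*Rg).as_rotvec()/np.radians(8) if Rg is not None else np.zeros(3)
    print('slide',sl.round(1),'dr',dr.round(3))
def down(yaw):
    y=np.array([np.cos(yaw),np.sin(yaw),0]); z=np.array([0,0,-1.]); x=np.cross(y,z)
    return R.from_matrix(np.c_[x,y,z])
E
python3 - <<'E'
from h import *
snap('top','t0'); snap('side','s0')
for n in('top','side'):
    K,V,c=info(n); print(n,c)
s=arm.read_state(); print(s); print(R.from_quat(s['ee_rot']).as_matrix().round(3))
E
```

```text
top {'camera_matrix': array([[451.99337948,   0.        , 325.63755843],
       [  0.        , 451.99337948, 202.52891005],
       [  0.        ,   0.        ,   1.        ]]), 'view': array([[ 1.02310010e-02, -9.99863812e-01, -1.29492954e-02,
        -3.70786495e+01],
       [ 9.96768852e-01,  9.16585364e-03,  7.97987626e-02,
        -4.80366640e+02],
       [-7.96692036e-02, -1.37238756e-02,  9.96726880e-01,
        -1.64906085e+03],
       [ 0.00000000e+00,  0.00000000e+00,  0.00000000e+00,
         1.00000000e+00]])}
side {'camera_matrix': array([[449.64896891,   0.        , 324.22579648],
       [  0.        , 449.64896891, 193.44114727],
       [  0.        ,   0.        ,   1.        ]]), 'view': array([[-9.65815504e-01,  2.59223895e-01,  1.83959948e-03,
         4.57023015e+02],
       [-1.59123879e-01, -5.98435501e-01,  7.85209871e-01,
         4.35506574e+00],
       [ 2.04646043e-01,  7.58075143e-01,  6.19226997e-01,
        -1.44855609e+03],
       [ 0.00000000e+00,  0.00000000e+00,  0.00000000e+00,
         1.00000000e+00]])}
{'clock': 0.1, 'joints': array([ 1.44556448e+00,  3.85504474e-01,  6.76534155e-03, -4.48223436e-04,
       -1.19401582e+00, -2.58619320e-01]), 'joint_vel': array([-0.00038394, -0.00116252,  0.0039022 ,  0.00261684,  0.00032693,
       -0.00048133]), 'joint_efforts': array([-8.35286010e-04, -3.93316805e+01,  1.88931245e+01,  4.19801518e+00,
       -2.52967824e-03,  3.44269679e-06]), 'position': array([233.83240044, 579.04345145, 230.31515447]), 'ee_rot': array([ 9.81622488e-01, -1.90830523e-01, -1.42581690e-04,  9.91016747e-04]), 'contact_force': array([ 0.62185425, -0.11772414,  0.49932051]), 'wrist_torque': array([0.06645853, 0.00450388, 0.04108096]), 'grasp_force': 0.0, 'gripper_width': 85.44381925263923}
[[ 0.927 -0.375 -0.001]
 [-0.375 -0.927 -0.002]
 [ 0.     0.002 -1.   ]]
```

View pics/t0.png

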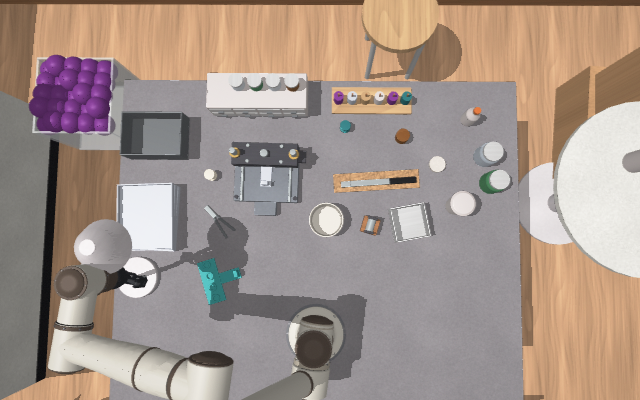

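View pics/s0.png

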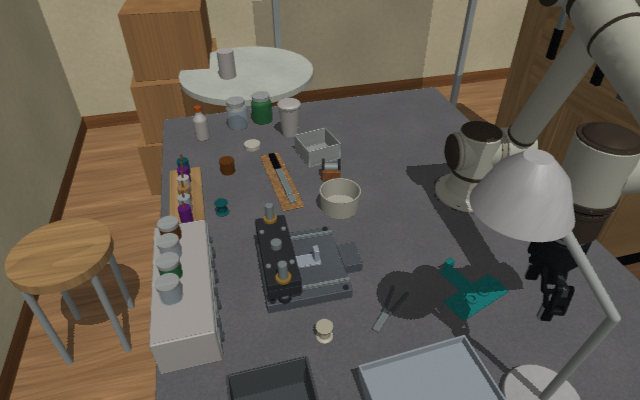

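The top view shows the press at (265,172) with the tab at (265,176). The pot is at (326,220), the fulcrum at (371,225), the tub at (410,222), and the bar on its mat at (376,180), with the tip to the left and the grip to the right. A turquoise look-alike tray at (215,280) is to be left alone. Possible mix-ups:
- **Pot:** round pot (326,220) against the paper cup (463,203) and the lamp foot.
- **Tub:** aluminium tub (410,222) against the dark bin (155,135) and the blue tray (147,215).
- **Tray:** grey tab (265,176) against turquoise (215,280).
- **Bar:** (376,180) against the pliers (215,218).

I'll take one close crop to check these choices.

```bash
python3 - <<'E'
from h import *
im=cv2.imread('pics/t0.png'); c=cv2.resize(im[130:255,220:440],None,fx=3.6,fy=3.6,interpolation=cv2.INTER_CUBIC); cv2.imwrite('pics/t0c.png',c)
im=cv2.imread('pics/s0.png'); c=cv2.resize(im[115:315,235:395],None,fx=3,fy=3,interpolation=cv2.INTER_CUBIC); cv2.imwrite('pics/s0c.png',c)
E
```

```text
(no output)
```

View pics/t0c.png

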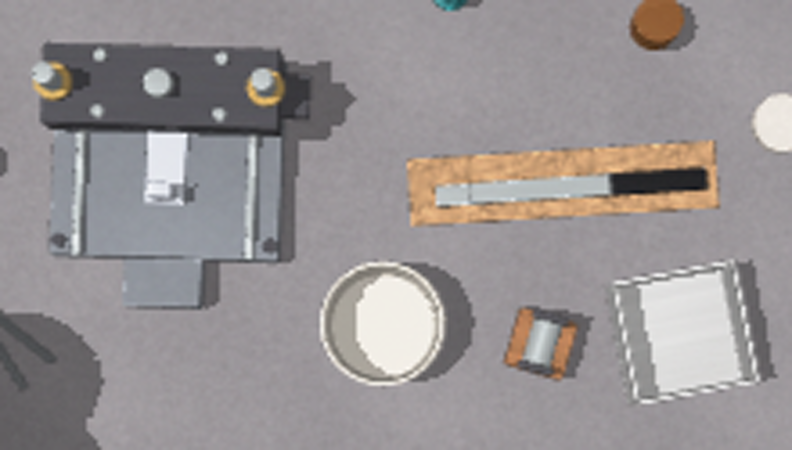

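View pics/s0c.png

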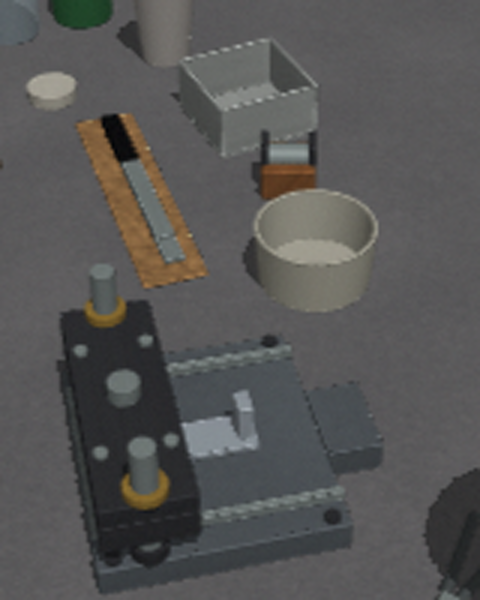

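```bash
cat > m.py <<'E'
from h import *
from scipy.optimize import least_squares
T=lambda a:(np.array(a,float)+.5)/3.6-.5+[220,130]
S=lambda a:(np.array(a,float)+.5)/3-.5+[235,115]
loc=[(40,118,100),(40,-118,100),(-40,-118,100),(-40,118,100),(-165,118,30),(-165,-118,30),(-215,40,30),(-215,-40,30),(0,0,118),(0,105,150),(0,-105,150)]
t=[(42,44),(280,50),(277,133),(40,124),(50,255),(280,262),(124,304),(203,306),(157,79),(43,72),(263,80)]
s=[(62,318),(150,303),(198,510),(100,528)]; sl=[(40,-118,100),(-40,-118,100),(-40,118,100),(40,118,100)]
sl+=[(0,-105,150),(0,105,150),(0,0,118)]; s+=[(103,270),(142,443),(124,379)]
loc=np.array(loc);sl=np.array(sl)
def W(p,L): return np.c_[R.from_euler('z',p[2]).apply(L)]+[p[0],p[1],0]
f=lambda p:np.r_[(proj('top',W(p,loc))-T(t)).ravel(),(proj('side',W(p,sl))-S(s)).ravel()]
r=least_squares(f,[620,100,0],loss='soft_l1',x_scale=[100,100,.1]); print('press',r.x.round(3)); print(r.fun.reshape(-1,2).round(1).tolist())
b=back('top',T([(383,322)]),66)[0]; print('pot',b.round(1))
c=back('top',T([(613,283),(738,262),(760,380),(638,402)]),66); print('tub',c.mean(0).round(1),c.round(0).tolist())
c=back('top',T([(522,308),(580,325),(563,380),(507,365)]),62); print('fulc',c.mean(0).round(1),c.round(0).tolist(), 'xdir',np.degrees(np.arctan2(*(c[1]+c[2]-c[0]-c[3])[1::-1])))
c=back('top',T([(408,160),(715,141),(718,208),(411,226)]),4); print('mat',c.mean(0).round(1),c.round(0).tolist())
c=back('top',T([(437,196),(707,180)]),12); print('bar',c.mean(0).round(1),c.round(0).tolist(),np.degrees(np.arctan2(*(c[0]-c[1])[1::-1])))
for n in('top','side'): print(n,'potcenter/fulc reproj',proj(n,[b]).round(1).tolist())
E
python3 m.py
```

```text
press [ 6.46339e+02  1.87045e+02 -2.00000e-02]
[[0.1, -0.3], [0.2, -0.1], [0.2, -0.9], [-0.5, -0.3], [-0.6, 0.1], [-0.4, 0.1], [-0.6, 0.7], [-0.7, 0.8], [-0.0, 1.1], [-0.2, 0.4], [-0.4, -0.1], [-1.0, -2.1], [-0.6, -1.8], [1.1, -5.2], [-1.0, -4.7], [-0.4, 0.2], [0.3, 1.1], [-0.2, 0.5]]
pot [417.6 -35.1  66. ]
tub [ 411.  -336.4   66. ] [[459.0, -263.0, 66.0], [481.0, -387.0, 66.0], [364.0, -408.0, 66.0], [341.0, -288.0, 66.0]]
fulc [ 397.  -194.2   62. ] [[433.0, -173.0, 62.0], [417.0, -231.0, 62.0], [362.0, -214.0, 62.0], [376.0, -159.0, 62.0]] xdir -105.15470416947753
mat [ 565.5 -219.3    4. ] [[589.0, -59.0, 4.0], [611.0, -377.0, 4.0], [542.0, -380.0, 4.0], [520.0, -62.0, 4.0]]
bar [ 560.1 -227.9   12. ] [[551.0, -89.0, 12.0], [570.0, -367.0, 12.0]] 93.91055575527776
top potcenter/fulc reproj [[326.0, 219.1]]
side potcenter/fulc reproj [[339.1, 189.9]]
```

```bash
cat >> h.py <<'E'
def rel(*wps):
    """chain of (pos,yaw_deg|R|None) from the measured pose: prints slide/dr for one call each"""
    s=arm.read_state(); p=np.array(s['position']); r=R.from_quat(s['ee_rot'])
    for pos,yaw in wps:
        q=r if yaw is None else yaw if isinstance(yaw,R) else down(np.radians(yaw))
        print('slide',r.inv().apply(np.array(pos)-p).round(1).tolist(),'dr',((r.inv()*q).as_rotvec()/np.radians(8)).round(3).tolist())
        p,r=np.array(pos,float),q
E
python3 -c "
from h import *
rel(([520,200,230],173),([450,-160,200],90),([397,-194,110],74.8))"
```

```text
slide [407.3, 244.2, 0.8] dr [0.012, -0.01, 9.375]
slide [365.8, 25.6, 30.0] dr [0.0, 0.0, 10.375]
slide [53.0, -34.0, 90.0] dr [0.0, 0.0, 1.9]
```

>>> step_arm([
  {"slide": [51,30.5,0],"dr": [0,0,1.17],"jaw": 85},
  {"slide": [102,61,0],"dr": [0,0,2.34],"jaw": 85},
  {"slide": [153,91.5,0],"dr": [0,0,3.5],"jaw": 85},
  {"slide": [204,122,0],"dr": [0,0,4.7],"jaw": 85},
  {"slide": [255,152.5,0],"dr": [0,0,5.9],"jaw": 85},
  {"slide": [305,183,0],"dr": [0,0,7],"jaw": 85},
  {"slide": [356,214,0],"dr": [0,0,8.2],"jaw": 85},
  {"slide": [407,244,0.8],"dr": [0,0,9.38],"jaw": 85},
])

```text
clock: 1.1
position: [520.7, 199.1, 230.3]
ee_rot: [-0.66, 0.751, 0.0, -0.0]
contact_force: [1.2, 0.2, -0.8]
gripper_width: 85.0
grasp_force: 0.0
```

>>> step_arm([
  {"slide": [46,3,3],"dr": [0,0,1.3],"jaw": 73},
  {"slide": [92,6,7],"dr": [0,0,2.6],"jaw": 73},
  {"slide": [137,10,11],"dr": [0,0,3.9],"jaw": 73},
  {"slide": [183,13,15],"dr": [0,0,5.2],"jaw": 73},
  {"slide": [229,16,19],"dr": [0,0,6.5],"jaw": 73},
  {"slide": [275,19,23],"dr": [0,0,7.8],"jaw": 73},
  {"slide": [320,22,27],"dr": [0,0,9.1],"jaw": 73},
  {"slide": [366,25.6,30],"dr": [0,0,10.38],"jaw": 73},
])

```text
clock: 2.1
position: [449.1, -160.5, 200.2]
ee_rot: [0.003, 1.0, 0.0, -0.0]
contact_force: [0.7, 0.7, -0.8]
gripper_width: 73.3
grasp_force: 0.0
```

```bash
python3 -c "
from h import *
s=arm.read_state();print(s['clock'],s['position'],s['gripper_width'],s['joints'].round(2))
rel(([397,-194,110],74.8),([397,-194,36],74.8))
snap('top','t1'); im=cv2.imread('pics/t1.png'); cv2.imwrite('pics/t1c.png',cv2.resize(im[130:255,280:460],None,fx=3.6,fy=3.6,interpolation=cv2.INTER_CUBIC))"
```

```text
2.1 [ 449.09378961 -160.54645325  200.15179027] 73.26911073345428 [-0.    0.16 -0.39 -0.   -1.02 -1.58]
slide [51.8, -33.8, 90.2] dr [0.001, -0.004, 1.85]
slide [0.0, 0.0, 74.0] dr [0.0, 0.0, 0.0]
```

View pics/t1c.png

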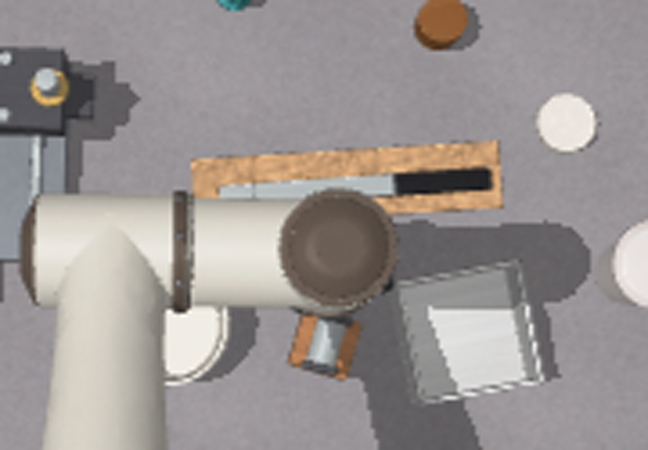

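The crop shows the fulcrum at crop (325,345), unmoved, with clear space between pot and tub. I'll descend onto it.

>>> step_arm([
  {"slide": [10,-7,15],"dr": [0,0,0.4],"jaw": 73},
  {"slide": [20,-14,30],"dr": [0,0,0.8],"jaw": 73},
  {"slide": [30,-20,45],"dr": [0,0,1.2],"jaw": 73},
  {"slide": [41,-27,60],"dr": [0,0,1.6],"jaw": 73},
  {"slide": [51.8,-33.8,75],"dr": [0,0,1.85],"jaw": 73},
  {"slide": [51.8,-33.8,85],"dr": [0,0,1.85],"jaw": 73},
  {"slide": [51.8,-33.8,90],"dr": [0,0,1.85],"jaw": 73},
  {"slide": [51.8,-33.8,90],"dr": [0,0,1.85],"jaw": 73},
])

```text
clock: 3.15
position: [398.4, -192.8, 110.4]
ee_rot: [0.129, 0.992, -0.0, -0.0]
contact_force: [1.2, -0.4, -0.4]
gripper_width: 73.0
grasp_force: 0.0
```

>>> step_arm([
  {"slide": [0,0,20],"dr": [0,0,0],"jaw": 73},
  {"slide": [0,0,40],"dr": [0,0,0],"jaw": 73},
  {"slide": [0,0,60],"dr": [0,0,0],"jaw": 73},
  {"slide": [0,0,75],"dr": [0,0,0],"jaw": 73},
  {"slide": [0,0,75],"dr": [0,0,0],"jaw": 73},
  {"slide": [0,0,75],"dr": [0,0,0],"jaw": 50},
  {"slide": [0,0,75],"dr": [0,0,0],"jaw": 50},
  {"slide": [0,0,75],"dr": [0,0,0],"jaw": 50},
])

```text
clock: 4.15
position: [398.4, -193.0, 36.1]
ee_rot: [0.129, 0.992, 0.0, 0.001]
contact_force: [0.4, -0.5, -0.5]
gripper_width: 50.0
grasp_force: 0.0
```

```bash
python3 -c "
from h import *
s=arm.read_state();print(s['clock'],s['position'],s['gripper_width'],s['grasp_force'],s['contact_force'],s['joints'].round(2))
rel(([430,-190,130],74.8),([560,-80,130],128),([642,-3,105],178.9),([642,-3,38],178.9))"
```

```text
4.15 [ 398.35559976 -193.01735985   36.0745727 ] 49.98848124669839 0.0014285445651267667 [ 0.38194121 -0.47014018 -0.53916957] [-0.08  0.34 -0.67  0.   -0.55 -1.75]
slide [-29.9, 11.1, -93.9] dr [0.001, 0.009, 0.042]
slide [-96.6, 140.2, 0.0] dr [0.0, 0.0, -6.65]
slide [-112.0, 10.2, 25.0] dr [0.0, 0.0, -6.363]
slide [0.0, 0.0, 67.0] dr [0.0, 0.0, 0.0]
```

```bash
python3 -c "
from h import *
a=snap('top','t2')[170:270,320:460]; b=snap('side','s2')[110:220,260:400]
a=cv2.resize(a,(560,400),interpolation=3); b=cv2.resize(b,(509,400),interpolation=3)
cv2.imwrite('pics/c2.png',cv2.resize(np.hstack([a,b]),(800,300)))
print(arm.read_state()['position'])"
```

```text
[ 398.36561373 -193.02583206   36.04257708]
```

View pics/c2.png

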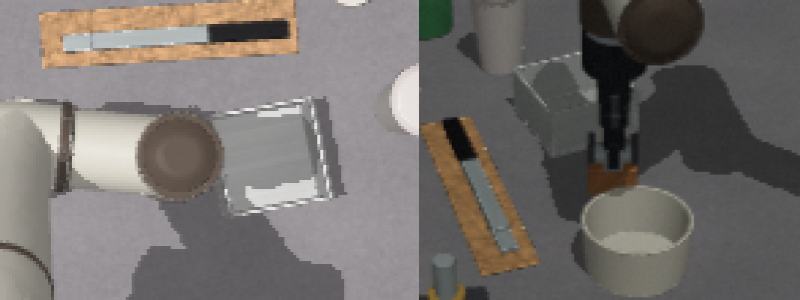

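The side view shows the steel cheeks apart along world x, so the fingers straddled the wrong pair of sides. The ridge runs along roughly -15°, and nothing was touched. I'll open, rise and turn 90°.

```bash
python3 -c "
from m import *
print(back('top',T([(543,341)]),54),back('top',T([(543,344.5)]),35), back('side',S([(289,155)]),54))
rel(([398,-193,125],74.8),([397.5,-193.5,125],164.8),([397.5,-193.5,36],164.8))" | tail -5
```

```text
side potcenter/fulc reproj [[339.1, 189.9]]
[[ 400.67211355 -194.84299673   54.        ]] [[ 397.75704826 -196.4802434    35.        ]] [[ 402.97837993 -176.77234355   54.        ]]
slide [0.3, -0.1, -89.0] dr [0.001, 0.008, 0.043]
slide [0.4, -0.6, 0.0] dr [0.0, 0.0, -11.25]
slide [0.0, 0.0, 89.0] dr [0.0, 0.0, 0.0]
```

>>> step_arm([
  {"slide": [0,0,0],"dr": [0,0,0],"jaw": 80},
  {"slide": [0,0,0],"dr": [0,0,0],"jaw": 80},
  {"slide": [0,0,-15],"dr": [0,0,0],"jaw": 80},
  {"slide": [0,0,-35],"dr": [0,0,0],"jaw": 75},
  {"slide": [0,0,-55],"dr": [0,0,0],"jaw": 75},
  {"slide": [0,0,-75],"dr": [0,0,0],"jaw": 75},
  {"slide": [0,0,-89],"dr": [0,0,0],"jaw": 75},
  {"slide": [0,0,-89],"dr": [0,0,0],"jaw": 75},
])

```text
clock: 5.25
position: [398.6, -193.0, 125.3]
ee_rot: [0.129, 0.992, 0.0, 0.001]
contact_force: [0.3, 0.4, -0.2]
gripper_width: 75.0
grasp_force: 0.0
```

>>> step_arm([
  {"slide": [0,0,0],"dr": [0,0,-1.3],"jaw": 75},
  {"slide": [0,0,0],"dr": [0,0,-2.6],"jaw": 75},
  {"slide": [0,0,0],"dr": [0,0,-3.9],"jaw": 75},
  {"slide": [0,0,0],"dr": [0,0,-5.2],"jaw": 75},
  {"slide": [0,0,0],"dr": [0,0,-6.5],"jaw": 75},
  {"slide": [0,0,0],"dr": [0,0,-7.8],"jaw": 75},
  {"slide": [0,0,0],"dr": [0,0,-9.1],"jaw": 75},
  {"slide": [0,0,0],"dr": [0,0,-10.4],"jaw": 75},
])

```text
clock: 6.25
position: [397.3, -192.9, 123.5]
ee_rot: [-0.564, 0.826, 0.001, -0.001]
contact_force: [0.9, -0.0, -0.5]
gripper_width: 75.1
grasp_force: 0.0
```

```bash
python3 -c "
from h import *
rel(([397.5,-193.5,125],164.8),([397.5,-193.5,36],164.8))"
```

```text
slide [0.5, -0.4, -1.5] dr [0.015, -0.001, -0.768]
slide [0.0, 0.0, 89.0] dr [0.0, 0.0, 0.0]
```

>>> step_arm([
  {"slide": [2.5,0.5,0],"dr": [0,0,-0.77],"jaw": 76},
  {"slide": [2.5,0.5,20],"dr": [0,0,-0.77],"jaw": 76},
  {"slide": [2.5,0.5,40],"dr": [0,0,-0.77],"jaw": 76},
  {"slide": [2.5,0.5,60],"dr": [0,0,-0.77],"jaw": 76},
  {"slide": [2.5,0.5,78],"dr": [0,0,-0.77],"jaw": 76},
  {"slide": [2.5,0.5,87],"dr": [0,0,-0.77],"jaw": 76},
  {"slide": [2.5,0.5,87],"dr": [0,0,-0.77],"jaw": 76},
  {"slide": [2.5,0.5,87],"dr": [0,0,-0.77],"jaw": 50},
])

```text
clock: 7.25
position: [397.6, -195.3, 38.1]
ee_rot: [-0.605, 0.796, -0.001, 0.001]
contact_force: [3.8, 2.0, 16.4]
gripper_width: 59.5
grasp_force: 15.6
```

>>> step_arm([
  {"slide": [0,0,0],"dr": [0,0,0],"jaw": 50},
  {"slide": [0,0,0],"dr": [0,0,0],"jaw": 50},
  {"slide": [0,0,0],"dr": [0,0,0],"jaw": 50},
  {"slide": [0,0,-10],"dr": [0,0,0],"jaw": 50},
  {"slide": [0,0,-30],"dr": [0,0,0],"jaw": 50},
  {"slide": [0,0,-60],"dr": [0,0,0],"jaw": 50},
  {"slide": [0,0,-90],"dr": [0,0,0],"jaw": 50},
  {"slide": [0,0,-90],"dr": [0,0,0],"jaw": 50},
])

```text
clock: 8.25
position: [397.6, -195.1, 129.2]
ee_rot: [-0.605, 0.796, -0.002, 0.002]
contact_force: [-0.6, -0.6, -4.8]
gripper_width: 58.5
grasp_force: 66.2
```

```bash
python3 -c "
from h import *
s=arm.read_state();print(s['clock'],s['position'],s['gripper_width'],s['grasp_force'],s['contact_force'],s['joints'].round(2))
rel(([642.5,-3,125],178.9),([642.5,-3,37],178.9))"
```

```text
8.25 [ 397.56596096 -195.12105979  129.16292884] 58.5069442832759 66.17882966995239 [-0.57180498 -0.56020731 -4.76305229] [-0.09  0.19 -0.57 -0.   -0.81 -0.18]
slide [-250.7, -184.6, 5.3] dr [-0.035, 0.004, -1.803]
slide [0.0, 0.0, 88.0] dr [0.0, 0.0, 0.0]
```

>>> step_arm([
  {"slide": [-36,-26,0],"dr": [0,0,-0.2],"jaw": 50},
  {"slide": [-72,-52,0],"dr": [0,0,-0.5],"jaw": 50},
  {"slide": [-108,-79,2],"dr": [0,0,-0.8],"jaw": 50},
  {"slide": [-143,-105,3],"dr": [0,0,-1.1],"jaw": 50},
  {"slide": [-179,-132,4],"dr": [0,0,-1.4],"jaw": 50},
  {"slide": [-215,-158,5],"dr": [0,0,-1.6],"jaw": 50},
  {"slide": [-250.7,-184.6,5],"dr": [0,0,-1.8],"jaw": 50},
  {"slide": [-250.7,-184.6,5],"dr": [0,0,-1.8],"jaw": 50},
])

```text
clock: 9.25
position: [642.3, -0.8, 119.1]
ee_rot: [-0.701, 0.713, 0.001, -0.001]
contact_force: [-0.5, 0.5, -4.7]
gripper_width: 59.1
grasp_force: 66.4
```

>>> step_arm([
  {"slide": [0,0,20],"dr": [0,0,0],"jaw": 50},
  {"slide": [0,0,40],"dr": [0,0,0],"jaw": 50},
  {"slide": [0,0,60],"dr": [0,0,0],"jaw": 50},
  {"slide": [0,0,72],"dr": [0,0,0],"jaw": 50},
  {"slide": [0,0,79],"dr": [0,0,0],"jaw": 50},
  {"slide": [0,0,83],"dr": [0,0,0],"jaw": 50},
  {"slide": [0,0,85],"dr": [0,0,0],"jaw": 50},
  {"slide": [0,0,85],"dr": [0,0,0],"jaw": 50},
])

```text
clock: 10.25
position: [641.6, -3.0, 38.7]
ee_rot: [-0.7, 0.714, -0.0, 0.0]
contact_force: [-3.6, -0.6, 1.5]
gripper_width: 58.8
grasp_force: 67.0
```

```bash
python3 -c "
from h import *
s=arm.read_state();print(s['clock'],s['position'],s['gripper_width'],s['grasp_force'],s['contact_force'],s['joints'].round(2))
rel(([642.5,-3,37],178.9))"
```

```text
10.25 [641.5888134   -2.95439386  38.68735187] 58.775222299628275 67.02849984169006 [-3.55732796 -0.61078238  1.47542519] [ 0.25  0.6  -0.17  0.   -0.81 -0.27]
slide [0.0, -0.9, 1.7] dr [-0.005, -0.0, 0.0]
```

>>> step_arm([
  {"slide": [0,0,0],"dr": [0,0,0],"jaw": 80},
  {"slide": [0,0,0],"dr": [0,0,0],"jaw": 80},
  {"slide": [0,0,0],"dr": [0,0,0],"jaw": 80},
  {"slide": [0,0,-12],"dr": [0,0,0],"jaw": 80},
  {"slide": [0,0,-35],"dr": [0,0,0],"jaw": 80},
  {"slide": [0,0,-60],"dr": [0,0,0],"jaw": 80},
  {"slide": [0,0,-90],"dr": [0,0,0],"jaw": 80},
  {"slide": [0,0,-90],"dr": [0,0,0],"jaw": 80},
])

```text
clock: 11.25
position: [643.7, -2.6, 131.6]
ee_rot: [-0.7, 0.714, -0.002, 0.003]
contact_force: [-0.2, 0.3, -1.0]
gripper_width: 79.9
grasp_force: 0.0
```

```bash
python3 -c "
from h import *
rel(([560.5,-234,110],183.9),([560.5,-234,4],183.9))"
```

```text
slide [232.9, 79.0, 20.7] dr [-0.055, 0.006, -0.622]
slide [0.0, 0.0, 106.0] dr [0.0, 0.0, 0.0]
```

>>> step_arm([
  {"slide": [40,14,0],"dr": [0,0,0],"jaw": 80},
  {"slide": [80,27,0],"dr": [0,0,-0.2],"jaw": 60},
  {"slide": [120,41,5],"dr": [0,0,-0.4],"jaw": 60},
  {"slide": [160,54,10],"dr": [0,0,-0.6],"jaw": 60},
  {"slide": [200,68,15],"dr": [0,0,-0.62],"jaw": 60},
  {"slide": [232.9,79,20],"dr": [0,0,-0.62],"jaw": 60},
  {"slide": [232.9,79,20],"dr": [0,0,-0.62],"jaw": 60},
  {"slide": [232.9,79,20],"dr": [0,0,-0.62],"jaw": 60},
])

```text
clock: 12.25
position: [558.1, -234.1, 107.4]
ee_rot: [0.73, -0.683, -0.0, -0.0]
contact_force: [0.4, 1.4, -0.1]
gripper_width: 60.2
grasp_force: 0.0
```

```bash
python3 -c "
from h import *
a=snap('top','t3')[130:240,210:430]; b=snap('side','s3')
cv2.imwrite('pics/t3c.png',cv2.resize(a,None,fx=3.6,fy=3.6,interpolation=3))
rel(([560.5,-234,110],183.9),([560.5,-234,4],183.9))"
```

```text
slide [0.7, -2.0, -2.4] dr [-0.002, -0.0, 0.003]
slide [0.0, 0.0, 106.0] dr [0.0, 0.0, 0.0]
```

View pics/t3c.png

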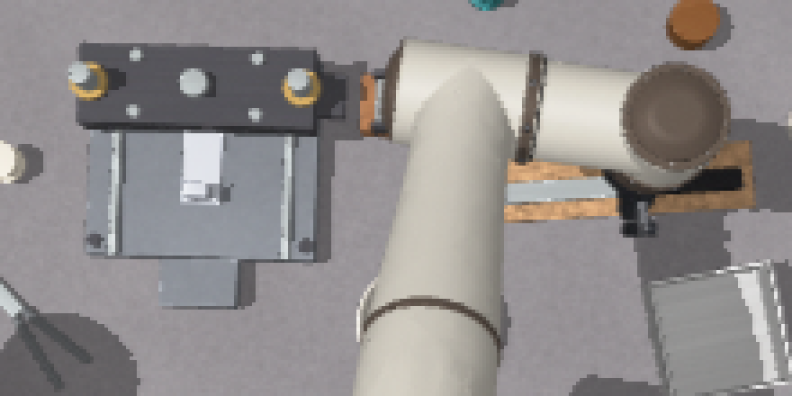

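The arm hides most of the fulcrum, but its +y edge shows at crop (361,75–137). I'll measure that edge and grip the bar.

```bash
python3 -c "
from h import *
for z in (0,35): print(back('top',[(309.9,158.7)],z), back('top',[(309.9,150.5),(310.2,167.7)],z).round(0).tolist())
"
```

```text
[[647.13777247  28.77219434   0.        ]] [[678.0, 29.0, 0.0], [613.0, 27.0, 0.0]]
[[640.90749211  27.02222473  35.        ]] [[672.0, 27.0, 35.0], [607.0, 25.0, 35.0]]
```

>>> step_arm([
  {"slide": [0.7,-2,15],"dr": [0,0,0],"jaw": 60},
  {"slide": [0.7,-2,35],"dr": [0,0,0],"jaw": 60},
  {"slide": [0.7,-2,60],"dr": [0,0,0],"jaw": 60},
  {"slide": [0.7,-2,80],"dr": [0,0,0],"jaw": 50},
  {"slide": [0.7,-2,95],"dr": [0,0,0],"jaw": 50},
  {"slide": [0.7,-2,101],"dr": [0,0,0],"jaw": 50},
  {"slide": [0.7,-2,101],"dr": [0,0,0],"jaw": 35},
  {"slide": [0.7,-2,101],"dr": [0,0,0],"jaw": 35},
])

```text
clock: 13.35
position: [560.7, -234.9, 7.3]
ee_rot: [0.731, -0.683, 0.001, -0.0]
contact_force: [0.1, -0.2, 0.6]
gripper_width: 35.1
grasp_force: 0.0
```

>>> step_arm([
  {"slide": [0,0,1],"dr": [0,0,0],"jaw": 28},
  {"slide": [0,0,1],"dr": [0,0,0],"jaw": 15},
  {"slide": [0,0,1],"dr": [0,0,0],"jaw": 15},
  {"slide": [0,0,1],"dr": [0,0,0],"jaw": 15},
  {"slide": [0,0,1],"dr": [0,0,0],"jaw": 15},
  {"slide": [0,0,1],"dr": [0,0,0],"jaw": 15},
  {"slide": [0,0,1],"dr": [0,0,0],"jaw": 15},
  {"slide": [0,0,1],"dr": [0,0,0],"jaw": 15},
])

```text
clock: 14.35
position: [560.8, -234.9, 6.4]
ee_rot: [0.731, -0.683, 0.001, -0.0]
contact_force: [-1.0, 1.3, 5.9]
gripper_width: 19.7
grasp_force: 59.8
```

```bash
cat >> h.py <<'E'
def tilt(th,yaw=178.85): # bar tip down by th deg
    return R.from_rotvec(-np.radians(th)*np.array([np.cos(-.02),np.sin(-.02),0]))*down(np.radians(yaw))
E
python3 -c "
from h import *
rel(([560.8,-234.9,80],None),([638.5,-197.6,117.8],tilt(16.7)),([641,-73.1,80.5],tilt(16.7)))"
```

```text
slide [0.0, -0.2, -73.6] dr [0.0, 0.0, 0.0]
slide [-32.0, -80.1, -37.7] dr [-0.103, 2.082, 0.621]
slide [-130.0, -0.0, -0.1] dr [0.0, 0.0, 0.0]
```

>>> step_arm([
  {"slide": [0,0,-5],"dr": [0,0,0],"jaw": 15},
  {"slide": [0,0,-15],"dr": [0,0,0],"jaw": 15},
  {"slide": [0,0,-30],"dr": [0,0,0],"jaw": 15},
  {"slide": [0,0,-45],"dr": [0,0,0],"jaw": 15},
  {"slide": [0,0,-60],"dr": [0,0,0],"jaw": 15},
  {"slide": [0,0,-75],"dr": [0,0,0],"jaw": 15},
  {"slide": [0,0,-75],"dr": [0,0,0],"jaw": 15},
  {"slide": [0,0,-75],"dr": [0,0,0],"jaw": 15},
])

```text
clock: 15.35
position: [559.6, -234.6, 80.2]
ee_rot: [0.73, -0.683, -0.0, 0.0]
contact_force: [0.1, 0.9, -3.9]
gripper_width: 20.0
grasp_force: 59.0
```

```bash
python3 -c "
from h import *
s=arm.read_state();print(s['position'],s['gripper_width'],s['contact_force'],s['wrist_torque'])
rel(([638.5,-197.6,117.8],tilt(16.7)),([641,-73.1,80.5],tilt(16.7)))"
```

```text
[ 559.57759035 -234.62524385   80.16165052] 19.987013564498564 [ 0.07546332  0.88816742 -3.92474483] [-0.02819544  0.04661493 -0.00657863]
slide [-31.7, -81.2, -37.7] dr [-0.085, 2.09, 0.619]
slide [-130.0, -0.0, -0.1] dr [0.0, 0.0, 0.0]
```

>>> step_arm([
  {"slide": [0,0,-20],"dr": [0,0,0],"jaw": 15},
  {"slide": [-6,-16,-37],"dr": [-0.02,0.4,0.12],"jaw": 15},
  {"slide": [-13,-32,-38],"dr": [-0.03,0.8,0.25],"jaw": 15},
  {"slide": [-19,-48,-38],"dr": [-0.05,1.3,0.37],"jaw": 15},
  {"slide": [-25,-65,-38],"dr": [-0.07,1.7,0.5],"jaw": 15},
  {"slide": [-31.7,-81.2,-37.7],"dr": [-0.085,2.09,0.62],"jaw": 15},
  {"slide": [-31.7,-81.2,-37.7],"dr": [-0.085,2.09,0.62],"jaw": 15},
  {"slide": [-31.7,-81.2,-37.7],"dr": [-0.085,2.09,0.62],"jaw": 15},
])

```text
clock: 16.35
position: [638.1, -197.7, 117.2]
ee_rot: [-0.693, 0.707, -0.101, -0.104]
contact_force: [-0.1, -0.6, -4.2]
gripper_width: 19.9
grasp_force: 59.3
```

```bash
python3 -c "
from h import *
s=arm.read_state();print(s['position'],s['gripper_width'],s['contact_force'],s['wrist_torque'])
rel(([638.5,-197.6,117.8],tilt(16.7)),([641,-73.1,80.5],tilt(16.7)))
a=snap('top','t4')[130:240,210:430]; b=snap('side','s4')[135:320,230:400]
cv2.imwrite('pics/c4.png',np.hstack([cv2.resize(a,(470,235),interpolation=3),cv2.copyMakeBorder(cv2.resize(b,(216,235),interpolation=3),0,0,0,0,0)]))
cv2.imwrite('pics/c4.png',cv2.resize(b,(550,598),interpolation=3))
"
```

```text
[ 638.09367939 -197.70601011  117.15061793] 19.936443911974905 [-0.11141313 -0.57020108 -4.19800472] [ 0.90533209 -0.01312711  0.00714559]
slide [0.1, -0.4, -0.7] dr [0.01, 0.001, 0.001]
slide [-130.0, -0.0, -0.1] dr [0.0, 0.0, 0.0]
```

View pics/c4.png

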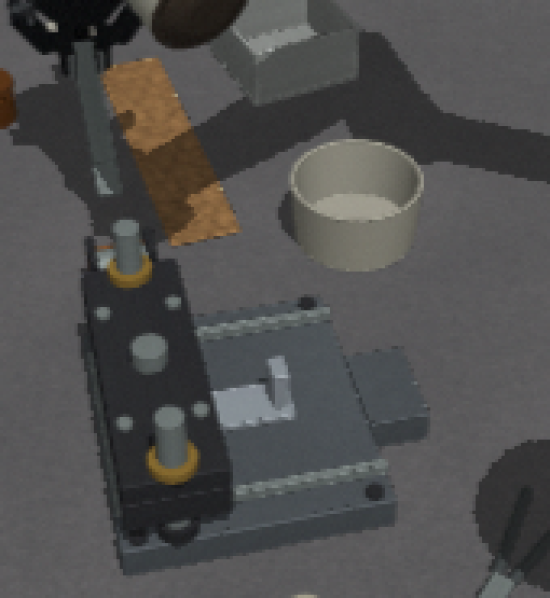

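The tilted bar's tip is at crop (105,188), with the fulcrum cheeks at about (92,245) and (150,240) beyond the post. I'll check these against projections before inserting.

```bash
python3 -c "
from h import *
f=lambda P:((proj('side',P)-[230,135])*550/170).round(0).tolist()
d=tilt(16.7).apply([-1,0,0]); p=np.array(arm.read_state()['position']); print(d)
print('tip',f(p+147*d),'ridge',f([642.2,-3,54]),'cheek tops',f([[642.2-26,-3-25,62],[642.2+26,-3-25,62],[642.2-26,-28+50,62],[642.2+26,22,62]]))
g=lambda P:(proj('top',P)).round(1).tolist(); print(g(p+147*d),g([[642.2,-3,54]]))
"
```

```text
[ 0.01922644  0.95762951 -0.28736052]
tip [[109.0, 193.0]] ridge [[119.0, 250.0]] cheek tops [[143.0, 221.0], [85.0, 230.0], [153.0, 256.0], [94.0, 266.0]]
[[332.9, 156.8]] [[317.9, 157.5]]
```

>>> step_arm([
  {"slide": [-12,-0.4,-1],"dr": [0,0,0],"jaw": 15},
  {"slide": [-30,-0.4,-1],"dr": [0,0,0],"jaw": 15},
  {"slide": [-50,-0.4,-1],"dr": [0,0,0],"jaw": 15},
  {"slide": [-70,-0.4,-1],"dr": [0,0,0],"jaw": 15},
  {"slide": [-85,-0.4,-1],"dr": [0,0,0],"jaw": 15},
  {"slide": [-95,-0.4,-1],"dr": [0,0,0],"jaw": 15},
  {"slide": [-95,-0.4,-1],"dr": [0,0,0],"jaw": 15},
  {"slide": [-95,-0.4,-1],"dr": [0,0,0],"jaw": 15},
])

```text
clock: 17.45
position: [641.2, -106.8, 92.0]
ee_rot: [-0.692, 0.707, -0.102, -0.104]
contact_force: [0.1, 0.8, -3.5]
gripper_width: 19.8
grasp_force: 59.3
```

```bash
python3 -c "
from h import *
s=arm.read_state();print(s['position'],s['gripper_width'],s['contact_force'],s['wrist_torque'])
rel(([641,-73.1,80.5],tilt(16.7)))"
```

```text
[ 641.2151719  -106.80506106   91.98006208] 19.844002575716754 [ 0.06815055  0.80623075 -3.49735025] [0.84364945 0.0270241  0.00151554]
slide [-35.6, 0.9, 1.3] dr [-0.006, -0.004, -0.004]
```

>>> step_arm([
  {"slide": [-4,0.5,1],"dr": [0,0,0],"jaw": 15},
  {"slide": [-9,0.5,1.3],"dr": [0,0,0],"jaw": 15},
  {"slide": [-14,0.5,1.3],"dr": [0,0,0],"jaw": 15},
  {"slide": [-19,0.5,1.3],"dr": [0,0,0],"jaw": 15},
  {"slide": [-24,0.5,1.3],"dr": [0,0,0],"jaw": 15},
  {"slide": [-29,0.5,1.3],"dr": [0,0,0],"jaw": 15},
  {"slide": [-33,0.5,1.3],"dr": [0,0,0],"jaw": 15},
  {"slide": [-35.5,0.5,1.3],"dr": [0,0,0],"jaw": 15},
])

```text
clock: 18.45
position: [641.4, -72.5, 80.3]
ee_rot: [-0.693, 0.706, -0.102, -0.104]
contact_force: [0.2, -1.2, -4.4]
gripper_width: 19.9
grasp_force: 59.3
```

```bash
python3 -c "
from h import *
s=arm.read_state();print(s['position'],s['gripper_width'],s['contact_force'],s['wrist_torque'])
# target resting pose: slope 8.5deg, ridge plane z 54
th=np.radians(9); c,sn=np.cos(th),np.sin(th)
yt=67; y=yt-147*c; z=54+15*(1/c-1)+(-3-y)*np.tan(th)
P=[641,y+2.4*sn,z+2.4*c]; print(P); rel((P,tilt(9)))"
```

```text
[641.36452431 -72.54783938  80.26914645] 19.859829329759563 [ 0.2045476  -1.15057031 -4.39690457] [ 0.86705834 -0.05162141 -0.0137051 ]
[641, np.float64(-77.8147433513887), np.float64(68.46638444244478)]
slide [1.7, 0.3, 12.8] dr [-0.006, -0.966, 0.001]
```

>>> step_arm([
  {"slide": [0.4,0,3],"dr": [0,-0.22,0],"jaw": 15},
  {"slide": [0.8,0,6],"dr": [0,-0.45,0],"jaw": 15},
  {"slide": [1.2,0,9],"dr": [0,-0.68,0],"jaw": 15},
  {"slide": [1.6,0,12],"dr": [0,-0.9,0],"jaw": 15},
  {"slide": [1.6,0,12],"dr": [0,-0.9,0],"jaw": 15},
  {"slide": [1.6,0,12],"dr": [0,-0.9,0],"jaw": 15},
  {"slide": [1.6,0,12],"dr": [0,-0.9,0],"jaw": 35},
  {"slide": [1.6,0,12],"dr": [0,-0.9,0],"jaw": 40},
])

```text
clock: 19.45
position: [642.0, -78.1, 70.0]
ee_rot: [-0.698, 0.712, -0.059, -0.059]
contact_force: [0.3, 0.7, -0.9]
gripper_width: 40.1
grasp_force: 0.0
```

>>> step_arm([
  {"slide": [0,0,0],"dr": [0,0,0],"jaw": 40},
  {"slide": [0,0,-10],"dr": [0,0,0],"jaw": 45},
  {"slide": [0,0,-25],"dr": [0,0,0],"jaw": 45},
  {"slide": [0,0,-45],"dr": [0,0,0],"jaw": 45},
  {"slide": [0,0,-60],"dr": [0,0,0],"jaw": 45},
  {"slide": [0,0,-70],"dr": [0,0,0],"jaw": 45},
  {"slide": [0,0,-70],"dr": [0,0,0],"jaw": 45},
  {"slide": [0,0,-70],"dr": [0,0,0],"jaw": 45},
])

```text
clock: 20.45
position: [640.9, -66.3, 137.7]
ee_rot: [-0.698, 0.712, -0.058, -0.06]
contact_force: [0.5, -0.4, -0.6]
gripper_width: 45.0
grasp_force: 0.0
```

```bash
python3 -c "
from h import *
a=snap('side','s5')[100:235,235:335]
cv2.imwrite('pics/c5.png',cv2.resize(a,(444,600),interpolation=3))
s=arm.read_state();print(s['position'],s['gripper_width'],s['contact_force'])
rel(([637.5,-205,130],178.85))
"
```

```text
[640.88545829 -66.37032196 137.50583635] 44.91500658485608 [ 0.17262746  0.49634698 -0.13397297]
slide [135.5, 0.6, 30.4] dr [0.006, -1.192, 0.0]
```

View pics/c5.png

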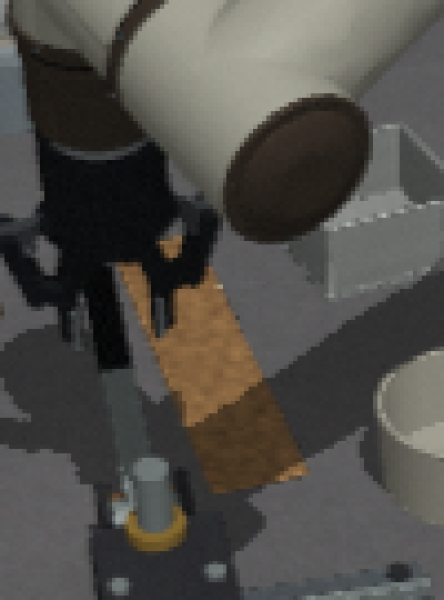

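The bar rests in the saddle with its handle raised and its tip under the lug. Next I'll close the fingers and move over the handle end.

>>> step_arm([
  {"slide": [15,0,-10],"dr": [0,0,0],"jaw": 45},
  {"slide": [35,0,-10],"dr": [0,-0.2,0],"jaw": 45},
  {"slide": [55,0,0],"dr": [0,-0.5,0],"jaw": 0},
  {"slide": [75,0,10],"dr": [0,-0.8,0],"jaw": 0},
  {"slide": [95,0,20],"dr": [0,-1.1,0],"jaw": 0},
  {"slide": [110,0.6,25],"dr": [0,-1.19,0],"jaw": 0},
  {"slide": [125,0.6,28],"dr": [0,-1.19,0],"jaw": 0},
  {"slide": [125,0.6,28],"dr": [0,-1.19,0],"jaw": 0},
])

```text
clock: 21.5
position: [638.1, -195.5, 131.6]
ee_rot: [-0.699, 0.715, -0.0, 0.0]
contact_force: [-0.1, 1.1, 0.6]
gripper_width: 0.3
grasp_force: 0.0
```

```bash
python3 -c "
from h import *
s=arm.read_state();print(s['position'],s['gripper_width'],s['contact_force'])
rel(([638.7,-195,100],178.85))
"
```

```text
[ 638.11854321 -195.48097997  131.60655784] 0.27772471518294334 [-0.12527564  1.10340968  0.63385193]
slide [-0.5, -0.5, 31.6] dr [-0.006, -0.004, -0.01]
```

>>> step_arm([
  {"slide": [0,0,15],"dr": [0,0,0],"jaw": 0},
  {"slide": [0,0,28],"dr": [0,0,0],"jaw": 0},
  {"slide": [0,0,36],"dr": [0,0,0],"jaw": 0},
  {"slide": [0,0,42],"dr": [0,0,0],"jaw": 0},
  {"slide": [0,0,48],"dr": [0,0,0],"jaw": 0},
  {"slide": [0,0,54],"dr": [0,0,0],"jaw": 0},
  {"slide": [0,0,60],"dr": [0,0,0],"jaw": 0},
  {"slide": [0,0,65],"dr": [0,0,0],"jaw": 0},
])

```text
clock: 22.5
position: [639.1, -197.4, 70.1]
ee_rot: [-0.701, 0.713, -0.003, -0.001]
contact_force: [-3.8, -10.6, 14.1]
gripper_width: -0.1
grasp_force: 6.7
```

>>> step_arm([
  {"slide": [0,0,5],"dr": [0,0,0],"jaw": 0},
  {"slide": [0,0,10],"dr": [0,0,0],"jaw": 0},
  {"slide": [0,0,15],"dr": [0,0,0],"jaw": 0},
  {"slide": [0,0,20],"dr": [0,0,0],"jaw": 0},
  {"slide": [0,0,25],"dr": [0,0,0],"jaw": 0},
  {"slide": [0,0,30],"dr": [0,0,0],"jaw": 0},
  {"slide": [0,0,35],"dr": [0,0,0],"jaw": 0},
  {"slide": [0,0,35],"dr": [0,0,0],"jaw": 0},
])

```text
clock: 23.5
position: [641.1, -196.8, 37.6]
ee_rot: [-0.701, 0.713, -0.005, 0.001]
contact_force: [-5.5, -5.7, 22.3]
gripper_width: 0.2
grasp_force: 10.9
```

Force is in the expected range, so I'll continue down.

>>> step_arm([
  {"slide": [0,0,5],"dr": [0,0,0],"jaw": 0},
  {"slide": [0,0,9],"dr": [0,0,0],"jaw": 0},
  {"slide": [0,0,13],"dr": [0,0,0],"jaw": 0},
  {"slide": [0,0,17],"dr": [0,0,0],"jaw": 0},
  {"slide": [0,0,20],"dr": [0,0,0],"jaw": 0},
  {"slide": [0,0,22],"dr": [0,0,0],"jaw": 0},
  {"slide": [0,0,24],"dr": [0,0,0],"jaw": 0},
  {"slide": [0,0,24],"dr": [0,0,0],"jaw": 0},
])

```text
clock: 24.5
position: [643.6, -194.6, 15.0]
ee_rot: [-0.702, 0.713, -0.006, 0.003]
contact_force: [-3.3, 1.4, 25.5]
gripper_width: 0.3
grasp_force: 12.2
```

```bash
python3 -c "
from h import *
s=arm.read_state();print(s['position'],s['contact_force'])
cv2.imwrite('pics/c6.png',cv2.resize(snap('side','s6')[100:300,225:345],(360,600),interpolation=3))
"
```

```text
[ 643.6081917  -194.59993405   14.98212175] [-3.3476661   1.42936653 25.53519202]
```

View pics/c6.png

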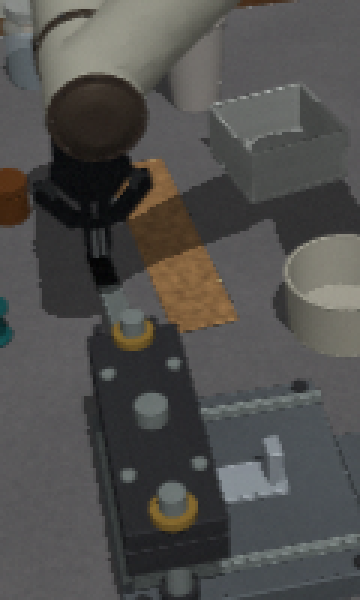

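>>> step_arm([
  {"slide": [0,0,-8],"dr": [0,0,0],"jaw": 0},
  {"slide": [0,0,-25],"dr": [0,0,0],"jaw": 0},
  {"slide": [0,0,-45],"dr": [0,0,0],"jaw": 0},
  {"slide": [0,0,-70],"dr": [0,0,0],"jaw": 20},
  {"slide": [0,0,-90],"dr": [0,0,0],"jaw": 50},
  {"slide": [0,0,-90],"dr": [0,0,0],"jaw": 50},
  {"slide": [0,0,-90],"dr": [0,0,0],"jaw": 50},
  {"slide": [0,0,-90],"dr": [0,0,0],"jaw": 50},
])

```text
clock: 25.55
position: [637.5, -193.9, 95.9]
ee_rot: [-0.7, 0.714, 0.001, -0.001]
contact_force: [-0.5, 0.1, 0.5]
gripper_width: 49.9
grasp_force: 0.0
```

```bash
python3 -c "
from h import *
s=arm.read_state();print(s['position'],s['contact_force'])
snap('top','t7');a=snap('side','s7')[100:300,225:345]
cv2.imwrite('pics/c7.png',cv2.resize(a,(360,600),interpolation=3))
for h in(0,15,20,25): print(h,((proj('side',[646.3,187,118+h])-[225,100])*3).round(0).tolist())
f=lambda P:((proj('side',P)-[225,100])*3).round(0).tolist()
print('bar handle',f([[639,-209,10],[641.5,-80,44]]))
"
```

```text
[ 637.46032702 -193.91586472   95.87493437] [-0.50918433  0.09116501  0.48724059]
0 [[153.0, 425.0]]
15 [[151.0, 411.0]]
20 [[151.0, 407.0]]
25 [[151.0, 402.0]]
bar handle [[101.0, 248.0], [115.0, 296.0]]
```

View pics/c7.png

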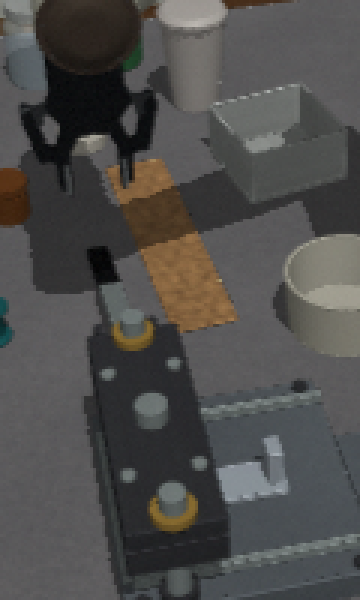

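The die stands about 25 mm up (shank top at crop (151,402)) and the bar's handle end is down at (99,248). I'll regrip the bar at its balance point.

```bash
python3 -c "
from h import *
rel(([641.2,-95.5,94.5],tilt(-14.5)),([641.2,-80.5,36.5],tilt(-14.5)))
"
```

```text
slide [-98.6, -1.4, 1.8] dr [0.008, -1.812, 0.0]
slide [0.0, 0.3, 59.9] dr [0.0, 0.0, 0.0]
```

>>> step_arm([
  {"slide": [-16,0,-10],"dr": [0,-0.3,0],"jaw": 50},
  {"slide": [-32,0,-10],"dr": [0,-0.6,0],"jaw": 50},
  {"slide": [-48,0,-6],"dr": [0,-0.9,0],"jaw": 50},
  {"slide": [-65,0,-3],"dr": [0,-1.2,0],"jaw": 50},
  {"slide": [-82,0,0],"dr": [0,-1.5,0],"jaw": 50},
  {"slide": [-98.6,-1.4,1.8],"dr": [0,-1.81,0],"jaw": 50},
  {"slide": [-98.6,-1.4,1.8],"dr": [0,-1.81,0],"jaw": 50},
  {"slide": [-98.6,-1.4,1.8],"dr": [0,-1.81,0],"jaw": 50},
])

```text
clock: 26.65
position: [641.6, -96.0, 95.4]
ee_rot: [-0.695, 0.708, 0.088, 0.09]
contact_force: [0.5, -0.1, -0.1]
gripper_width: 49.7
grasp_force: 0.0
```

```bash
python3 -c "
from h import *
rel(([641.2,-80.5,36.5],tilt(-14.5)))
"
```

```text
slide [-0.3, 0.7, 60.9] dr [-0.003, -0.01, 0.003]
```

>>> step_arm([
  {"slide": [0,0.5,15],"dr": [0,0,0],"jaw": 50},
  {"slide": [0,0.5,30],"dr": [0,0,0],"jaw": 50},
  {"slide": [0,0.5,45],"dr": [0,0,0],"jaw": 50},
  {"slide": [0,0.5,55],"dr": [0,0,0],"jaw": 45},
  {"slide": [0,0.5,60],"dr": [0,0,0],"jaw": 35},
  {"slide": [0,0.5,60],"dr": [0,0,0],"jaw": 28},
  {"slide": [0,0.5,60],"dr": [0,0,0],"jaw": 15},
  {"slide": [0,0.5,60],"dr": [0,0,0],"jaw": 15},
])

```text
clock: 27.65
position: [641.9, -80.9, 38.0]
ee_rot: [-0.694, 0.708, 0.087, 0.091]
contact_force: [0.3, -0.5, -0.4]
gripper_width: 20.2
grasp_force: 58.7
```

>>> step_arm([
  {"slide": [0,0,0],"dr": [0,0,0],"jaw": 15},
  {"slide": [0,0,0],"dr": [0,0,0],"jaw": 15},
  {"slide": [0,0,0],"dr": [0,0,0],"jaw": 15},
  {"slide": [0,0,0],"dr": [0,0,0],"jaw": 15},
  {"slide": [0,0,0],"dr": [0,0,0],"jaw": 15},
  {"slide": [0,0,0],"dr": [0,0,0],"jaw": 15},
  {"slide": [0,0,0],"dr": [0,0,0],"jaw": 15},
  {"slide": [0,0,0],"dr": [0,0,0],"jaw": 15},
])

```text
clock: 28.65
position: [641.9, -80.8, 37.8]
ee_rot: [-0.695, 0.708, 0.087, 0.09]
contact_force: [0.7, -3.2, 1.8]
gripper_width: 20.1
grasp_force: 59.1
```

```bash
python3 -c "
from h import *
s=arm.read_state();print(s['position'],s['contact_force'],s['gripper_width'],s['grasp_force'])
d=tilt(3).apply([1,0,0]);p=np.array(s['position'])
# rotate to level about +z lift, then withdraw along bar
th=0;rel((p+[0,0,14],tilt(0)),(p+[0,0,14]+130*tilt(0).apply([1,0,0]),tilt(0)))
"
```

```text
[641.88214352 -80.79781888  37.79434579] [ 0.70486662 -3.17578235  1.78786364] 20.077057423578673 59.08501088619232
slide [-3.5, -0.0, -13.6] dr [-0.012, 1.807, 0.003]
slide [130.0, -0.0, 0.0] dr [0.0, 0.0, 0.0]
```

```bash
python3 -c "
from h import *
rel(([641.6,-83,60],tilt(0)),([639,-213,60],tilt(0)))
"
```

```text
slide [-3.4, 0.2, -22.1] dr [-0.012, 1.807, 0.003]
slide [130.0, -0.0, 0.0] dr [0.0, 0.0, 0.0]
```

>>> step_arm([
  {"slide": [-0.5,0,-4.5],"dr": [0,0.3,0],"jaw": 15},
  {"slide": [-1,0,-8],"dr": [0,0.6,0],"jaw": 15},
  {"slide": [-1.5,0,-12],"dr": [0,0.9,0],"jaw": 15},
  {"slide": [-2.1,0,-16],"dr": [0,1.2,0],"jaw": 15},
  {"slide": [-2.8,0,-19.5],"dr": [0,1.5,0],"jaw": 15},
  {"slide": [-3.4,0.2,-22.5],"dr": [0,1.81,0],"jaw": 15},
  {"slide": [-3.4,0.2,-22.5],"dr": [0,1.81,0],"jaw": 15},
  {"slide": [-3.4,0.2,-22.5],"dr": [0,1.81,0],"jaw": 15},
])

```text
clock: 29.65
position: [640.1, -82.6, 58.9]
ee_rot: [-0.7, 0.714, 0.001, -0.0]
contact_force: [0.5, -0.0, -4.2]
gripper_width: 19.8
grasp_force: 58.7
```

```bash
python3 -c "
from h import *
s=arm.read_state();print(s['position'],s['contact_force'],s['wrist_torque'])
rel(([639,-213,60],tilt(0)),([560.8,-234.9,90],183.9),([560.8,-234.9,9.5],183.9))
"
```

```text
[640.12520155 -82.58592597  58.90039037] [ 0.47755791 -0.00510141 -4.16733688] [-0.03970471 -0.02932538  0.00715134]
slide [130.4, -1.5, -1.2] dr [0.015, 0.007, -0.001]
slide [23.5, 77.7, -30.0] dr [-0.0, 0.0, -0.631]
slide [0.0, 0.0, 80.5] dr [0.0, 0.0, 0.0]
```

>>> step_arm([
  {"slide": [12,0,-1],"dr": [0,0,0],"jaw": 15},
  {"slide": [30,0,-1],"dr": [0,0,0],"jaw": 15},
  {"slide": [50,-0.5,-1],"dr": [0,0,0],"jaw": 15},
  {"slide": [72,-0.5,-1],"dr": [0,0,0],"jaw": 15},
  {"slide": [95,-0.5,-1],"dr": [0,0,0],"jaw": 15},
  {"slide": [115,-0.5,-2],"dr": [0,0,0],"jaw": 15},
  {"slide": [130,-0.5,-5],"dr": [0,0,0],"jaw": 15},
  {"slide": [130,-0.5,-10],"dr": [0,0,0],"jaw": 15},
])

```text
clock: 30.65
position: [638.9, -214.2, 70.2]
ee_rot: [-0.699, 0.715, -0.0, 0.0]
contact_force: [1.4, 0.2, -4.5]
gripper_width: 19.7
grasp_force: 58.7
```

>>> step_arm([
  {"slide": [4,13,-10],"dr": [0,0,-0.1],"jaw": 15},
  {"slide": [8,26,-20],"dr": [0,0,-0.2],"jaw": 15},
  {"slide": [12,39,-20],"dr": [0,0,-0.3],"jaw": 15},
  {"slide": [16,52,-20],"dr": [0,0,-0.4],"jaw": 15},
  {"slide": [20,65,-20],"dr": [0,0,-0.5],"jaw": 15},
  {"slide": [23,77,-20],"dr": [0,0,-0.63],"jaw": 15},
  {"slide": [23,77,-20],"dr": [0,0,-0.63],"jaw": 15},
  {"slide": [23,77,-20],"dr": [0,0,-0.63],"jaw": 15},
])

```text
clock: 31.65
position: [562.2, -234.4, 90.2]
ee_rot: [0.731, -0.683, 0.001, -0.0]
contact_force: [0.9, 0.1, -4.6]
gripper_width: 19.8
grasp_force: 58.9
```

```bash
python3 -c "
from h import *
s=arm.read_state();print(s['position'],s['contact_force'],s['wrist_torque'])
rel(([561.5,-232,90],183.9),([561.5,-232,8.5],183.9))
"
```

```text
[ 562.24651571 -234.4293443    90.23827786] [ 0.91506962  0.12383393 -4.59584862] [ 0.01403746  0.00374291 -0.04750558]
slide [-2.5, 0.6, 0.2] dr [-0.012, -0.004, 0.002]
slide [0.0, 0.0, 81.5] dr [0.0, 0.0, 0.0]
```

>>> step_arm([
  {"slide": [-2,0.5,20],"dr": [0,0,0],"jaw": 15},
  {"slide": [-2,0.5,40],"dr": [0,0,0],"jaw": 15},
  {"slide": [-2,0.5,58],"dr": [0,0,0],"jaw": 15},
  {"slide": [-2,0.5,70],"dr": [0,0,0],"jaw": 15},
  {"slide": [-2,0.5,77],"dr": [0,0,0],"jaw": 15},
  {"slide": [-2,0.5,80],"dr": [0,0,0],"jaw": 15},
  {"slide": [-2,0.5,82],"dr": [0,0,0],"jaw": 15},
  {"slide": [-2,0.5,82.5],"dr": [0,0,0],"jaw": 15},
])

```text
clock: 32.65
position: [561.6, -232.5, 8.1]
ee_rot: [0.731, -0.683, 0.001, -0.0]
contact_force: [0.3, -1.0, -4.2]
gripper_width: 19.5
grasp_force: 58.9
```

```bash
python3 -c "
from h import *
s=arm.read_state();print(s['position'],s['contact_force'],s['wrist_torque'])
"
```

```text
[ 561.5504207  -232.47292444    8.08379779] [ 0.29345337 -1.00814491 -4.21695441] [0.0108881  0.01115282 0.0204731 ]
```

>>> step_arm([
  {"slide": [0,0,1],"dr": [0,0,0],"jaw": 15},
  {"slide": [0,0,1.5],"dr": [0,0,0],"jaw": 15},
  {"slide": [0,0,1.5],"dr": [0,0,0],"jaw": 30},
  {"slide": [0,0,1.5],"dr": [0,0,0],"jaw": 40},
  {"slide": [0,0,-10],"dr": [0,0,0],"jaw": 45},
  {"slide": [0,0,-40],"dr": [0,0,0],"jaw": 50},
  {"slide": [0,0,-90],"dr": [0,0,0],"jaw": 50},
  {"slide": [0,0,-140],"dr": [0,0,0],"jaw": 50},
])

```text
clock: 33.65
position: [561.0, -232.5, 150.0]
ee_rot: [0.731, -0.683, 0.001, -0.0]
contact_force: [1.5, -0.1, -0.4]
gripper_width: 49.6
grasp_force: 0.0
```

```bash
python3 -c "
from h import *
s=arm.read_state();print(s['position'],s['contact_force'],s['gripper_width'])
rel(([520,189,155],178.85),([546.3,189,120],178.85),([546.3,189,43],178.85))
"
```

```text
[ 561.02710141 -232.46402396  149.97450969] [ 1.51573306 -0.10632124 -0.36232941] 49.64199490272154
slide [-423.3, 12.1, -5.3] dr [-0.01, -0.004, 0.633]
slide [-0.5, -26.3, 35.0] dr [0.0, 0.0, 0.0]
slide [0.0, 0.0, 77.0] dr [0.0, 0.0, 0.0]
```

>>> step_arm([
  {"slide": [-50,2,-10],"dr": [0,0,0.1],"jaw": 45},
  {"slide": [-105,3,-10],"dr": [0,0,0.2],"jaw": 45},
  {"slide": [-160,5,-10],"dr": [0,0,0.3],"jaw": 45},
  {"slide": [-215,6,-10],"dr": [0,0,0.4],"jaw": 40},
  {"slide": [-270,8,-10],"dr": [0,0,0.5],"jaw": 40},
  {"slide": [-325,9,-10],"dr": [0,0,0.63],"jaw": 40},
  {"slide": [-375,11,-8],"dr": [0,0,0.63],"jaw": 40},
  {"slide": [-423.3,12.1,-5.3],"dr": [0,0,0.63],"jaw": 40},
])

```text
clock: 34.65
position: [520.0, 191.1, 154.1]
ee_rot: [-0.7, 0.714, -0.001, 0.001]
contact_force: [0.6, 0.6, -0.9]
gripper_width: 40.0
grasp_force: 0.0
```

```bash
python3 -c "
from h import *
s=arm.read_state();print(s['position'],s['gripper_width'])
rel(([546.3,189,115],178.85),([546.3,189,43],178.85))
# check tab position from first picture
from m import T
print(back('top',T([(155,188)]),72), proj('side',[546.3,189,72]))
snap('top','t8');snap('side','s8')
" | tail -4
```

```text
bar [ 560.1 -227.9   12. ] [[551.0, -89.0, 12.0], [570.0, -367.0, 12.0]] 93.91055575527776
top potcenter/fulc reproj [[326.0, 219.1]]
side potcenter/fulc reproj [[339.1, 189.9]]
[[548.86314029 193.73954947  72.        ]] [[315.82055193 247.89834673]]
```

>>> step_arm([
  {"slide": [1,-9,0],"dr": [0,0,0],"jaw": 40},
  {"slide": [2,-18,10],"dr": [0,0,0],"jaw": 40},
  {"slide": [2,-26,30],"dr": [0,0,0],"jaw": 40},
  {"slide": [2,-26,50],"dr": [0,0,0],"jaw": 40},
  {"slide": [2,-26,70],"dr": [0,0,0],"jaw": 40},
  {"slide": [2,-26,90],"dr": [0,0,0],"jaw": 40},
  {"slide": [2,-26,105],"dr": [0,0,0],"jaw": 40},
  {"slide": [2,-26,110],"dr": [0,0,0],"jaw": 40},
])

```text
clock: 35.75
position: [544.4, 184.6, 41.7]
ee_rot: [-0.699, 0.715, 0.0, -0.003]
contact_force: [-10.4, -0.8, 9.2]
gripper_width: 39.9
grasp_force: 0.0
```

>>> step_arm([
  {"slide": [0,0,0],"dr": [0,0,0],"jaw": 25},
  {"slide": [0,0,0],"dr": [0,0,0],"jaw": 18},
  {"slide": [0,0,0],"dr": [0,0,0],"jaw": 8},
  {"slide": [0,0,0],"dr": [0,0,0],"jaw": 8},
  {"slide": [0,0,0],"dr": [0,0,0],"jaw": 8},
  {"slide": [0,0,0],"dr": [0,0,0],"jaw": 8},
  {"slide": [0,0,0],"dr": [0,0,0],"jaw": 8},
  {"slide": [0,0,0],"dr": [0,0,0],"jaw": 8},
])

```text
clock: 36.75
position: [546.7, 186.6, 43.2]
ee_rot: [-0.7, 0.714, -0.001, 0.001]
contact_force: [1.9, -2.3, 3.7]
gripper_width: 13.4
grasp_force: 59.3
```

```bash
python3 -c "
from h import *
s=arm.read_state();print(s['clock'],s['position'],s['contact_force'],s['gripper_width'],s['grasp_force'])
p=np.array(s['position']);rel((p+[-100,2,0],178.85))
"
```

```text
36.75 [546.72955181 186.58567947  43.23939518] [ 1.86435497 -2.30136351  3.66464949] 13.40190364601008 59.32733416557312
slide [-0.0, 100.0, -0.2] dr [-0.014, 0.001, 0.003]
```

>>> step_arm([
  {"slide": [0,3,0],"dr": [0,0,0],"jaw": 8},
  {"slide": [0,8,0],"dr": [0,0,0],"jaw": 8},
  {"slide": [0,14,0],"dr": [0,0,0],"jaw": 8},
  {"slide": [0,21,0],"dr": [0,0,0],"jaw": 8},
  {"slide": [0,28,0],"dr": [0,0,0],"jaw": 8},
  {"slide": [0,35,0],"dr": [0,0,0],"jaw": 8},
  {"slide": [0,42,0],"dr": [0,0,0],"jaw": 8},
  {"slide": [0,49,0],"dr": [0,0,0],"jaw": 8},
])

```text
clock: 37.75
position: [497.8, 188.5, 43.2]
ee_rot: [-0.7, 0.714, -0.001, 0.002]
contact_force: [4.9, 0.3, 1.2]
gripper_width: 13.3
grasp_force: 59.1
```

>>> step_arm([
  {"slide": [0,7,0],"dr": [0,0,0],"jaw": 8},
  {"slide": [0,14,0],"dr": [0,0,0],"jaw": 8},
  {"slide": [0,21,0],"dr": [0,0,0],"jaw": 8},
  {"slide": [0,28,0],"dr": [0,0,0],"jaw": 8},
  {"slide": [0,35,0],"dr": [0,0,0],"jaw": 8},
  {"slide": [0,42,0],"dr": [0,0,0],"jaw": 8},
  {"slide": [0,47,0],"dr": [0,0,0],"jaw": 8},
  {"slide": [0,50,0],"dr": [0,0,0],"jaw": 8},
])

```text
clock: 38.75
position: [447.8, 189.4, 43.2]
ee_rot: [-0.7, 0.714, -0.001, 0.001]
contact_force: [4.8, 0.1, 2.5]
gripper_width: 13.1
grasp_force: 59.2
```

>>> step_arm([
  {"slide": [0,0,0],"dr": [0,0,0],"jaw": 20},
  {"slide": [0,0,0],"dr": [0,0,0],"jaw": 35},
  {"slide": [0,0,0],"dr": [0,0,0],"jaw": 35},
  {"slide": [0,0,-15],"dr": [0,0,0],"jaw": 35},
  {"slide": [0,0,-45],"dr": [0,0,0],"jaw": 35},
  {"slide": [0,0,-90],"dr": [0,0,0],"jaw": 50},
  {"slide": [0,0,-130],"dr": [0,0,0],"jaw": 60},
  {"slide": [0,0,-150],"dr": [0,0,0],"jaw": 60},
])

```text
clock: 39.75
position: [447.4, 188.8, 194.9]
ee_rot: [-0.7, 0.714, -0.0, 0.002]
contact_force: [-0.4, 0.5, -1.3]
gripper_width: 60.0
grasp_force: 0.0
```

```bash
python3 -c "
from h import *
a=snap('top','t9')[130:250,215:445]; b=snap('side','s9')[115:315,235:395]
cv2.imwrite('pics/c9.png',np.hstack([cv2.copyMakeBorder(cv2.resize(a,(480,250),interpolation=3),0,150,0,0,0),cv2.resize(b,(320,400),interpolation=3)]))
"
```

```text
(no output)
```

View pics/c9.png

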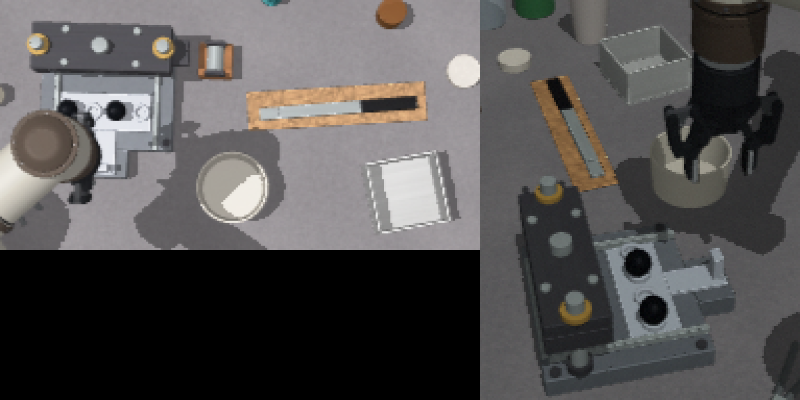

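Two beads: in the cups at y=+63 (near, side crop (653,311)) and y=-21 (side crop (638,262)). The bar is back on its mat, and pot and tub have not moved. I'll size the two blobs numerically.

```bash
python3 -c "
from h import *
im=cv2.imread('pics/s9.png')
for y,P in((63,[548.6,252,57]),(-21,[546.9,168,57])):
    u,v=proj('side',P)[0]; x0,y0=int(u)-14,int(v)-14
    c=cv2.resize(im[y0:y0+28,x0:x0+28],None,fx=8,fy=8,interpolation=3).max(2)
    m=(c<45).astype(np.uint8); n,l,st,ce=cv2.connectedComponentsWithStats(m); k=1+np.argmax(st[1:,4])
    cnt=max(cv2.findContours((l==k).astype(np.uint8),0,2)[0],key=len)
    e=cv2.minEnclosingCircle(cnt); mpp=np.linalg.norm(proj('side',P)-proj('side',np.array(P)+[10,0,0]))/10
    ctr=np.array(e[0])/8+[x0,y0]-.44
    print(y,'pred',(u,v),'ctr',ctr,'diam mm',2*e[1]/8/mpp,'area-diam',2*np.sqrt(st[k,4]/np.pi)/8/mpp, [back('side',ctr,z).round(1).tolist() for z in(54.7,59.6)])
im=cv2.imread('pics/t9.png')
for y,P in((63,[548.6,252,57]),(-21,[546.9,168,57])):
    u,v=proj('top',P)[0]; x0,y0=int(u)-12,int(v)-12
    c=cv2.resize(im[y0:y0+24,x0:x0+24],None,fx=8,fy=8,interpolation=3).max(2)
    m=(c<50).astype(np.uint8); n,l,st,ce=cv2.connectedComponentsWithStats(m); k=1+np.argmax(st[1:,4])
    ctr=ce[k]/8+[x0,y0]-.44; print('top',y,(u,v),ctr,st[k],back('top',ctr,57).round(1), 2*np.sqrt(st[k,4]/np.pi)/8/.285)
"
```

```text
63 pred (np.float64(321.23041226523225), np.float64(270.00158230373023)) ctr [321.08575684 269.71557289] diam mm 37.9082914684335 area-diam 34.97653592017421 [[[548.2, 249.0, 54.7]], [[549.3, 253.3, 59.6]]]
-21 pred (np.float64(313.68263090978996), np.float64(246.46909944526183)) ctr [313.22285229 245.9975    ] diam mm 37.966686552839555 area-diam 34.59391389950214 [[[547.1, 163.8, 54.7]], [[548.2, 168.5, 59.6]]]
top 63 (np.float64(247.2906872137054), np.float64(182.31450993450497)) [247.22391509 181.56353774] [  64   64   72   72 3392] [[551.3 252.3  57. ]] 28.823594151684755
top -21 (np.float64(270.3985101359055), np.float64(182.97860426553723)) [270.36416667 182.81416667] [  64   72   72   72 3840] [[547.5 168.1  57. ]] 30.668026121882928
```

```bash
python3 -c "
from h import *
rel(([547.8,168.3,120],178.85),([547.8,168.3,47],178.85))
"
```

```text
slide [19.2, -99.9, 75.3] dr [-0.033, 0.022, 0.002]
slide [0.0, 0.0, 73.0] dr [0.0, 0.0, 0.0]
```

>>> step_arm([
  {"slide": [4,-20,0],"dr": [0,0,0],"jaw": 57},
  {"slide": [8,-40,5],"dr": [0,0,0],"jaw": 57},
  {"slide": [12,-65,10],"dr": [0,0,0],"jaw": 57},
  {"slide": [16,-85,30],"dr": [-0.03,0.02,0],"jaw": 57},
  {"slide": [19.2,-100,50],"dr": [-0.03,0.02,0],"jaw": 57},
  {"slide": [19.2,-100,70],"dr": [-0.03,0.02,0],"jaw": 57},
  {"slide": [19.2,-100,75],"dr": [-0.03,0.02,0],"jaw": 57},
  {"slide": [19.2,-100,75],"dr": [-0.03,0.02,0],"jaw": 57},
])

```text
clock: 40.85
position: [547.0, 166.9, 116.9]
ee_rot: [-0.7, 0.714, 0.0, -0.003]
contact_force: [-0.3, -1.0, 0.7]
gripper_width: 57.4
grasp_force: 0.0
```

```bash
python3 -c "
from h import *
rel(([547.8,168.3,47],178.85))
"
```

```text
slide [-1.7, -1.1, 69.9] dr [0.034, -0.03, -0.001]
```

>>> step_arm([
  {"slide": [-1.5,-0.7,12],"dr": [0,0,0],"jaw": 57},
  {"slide": [-1.5,-0.7,25],"dr": [0,0,0],"jaw": 57},
  {"slide": [-1.5,-0.7,40],"dr": [0,0,0],"jaw": 57},
  {"slide": [-1.5,-0.7,54],"dr": [0,0,0],"jaw": 57},
  {"slide": [-1.5,-0.7,64],"dr": [0,0,0],"jaw": 57},
  {"slide": [-1.5,-0.7,68],"dr": [0,0,0],"jaw": 57},
  {"slide": [-1.5,-0.7,68],"dr": [0,0,0],"jaw": 57},
  {"slide": [-1.5,-0.7,68],"dr": [0,0,0],"jaw": 50},
])

```text
clock: 41.85
position: [547.0, 168.7, 49.4]
ee_rot: [-0.7, 0.714, 0.0, -0.002]
contact_force: [0.3, -0.7, -1.2]
gripper_width: 50.0
grasp_force: 0.0
```

>>> step_arm([
  {"slide": [0,0,0],"dr": [0,0,0],"jaw": 46},
  {"slide": [0,0,0],"dr": [0,0,0],"jaw": 42},
  {"slide": [0,0,0],"dr": [0,0,0],"jaw": 38},
  {"slide": [0,0,0],"dr": [0,0,0],"jaw": 34},
  {"slide": [0,0,0],"dr": [0,0,0],"jaw": 30},
  {"slide": [0,0,0],"dr": [0,0,0],"jaw": 26},
  {"slide": [0,0,0],"dr": [0,0,0],"jaw": 22},
  {"slide": [0,0,0],"dr": [0,0,0],"jaw": 20},
])

```text
clock: 42.85
position: [547.2, 168.6, 50.0]
ee_rot: [-0.7, 0.714, 0.0, -0.002]
contact_force: [-1.8, -0.5, 4.2]
gripper_width: 32.8
grasp_force: 59.3
```

```bash
python3 -c "
from h import *
s=arm.read_state();print(s['position'],s['gripper_width'],s['grasp_force'],s['contact_force'])
rel(([547,168.3,125],178.85),([417,-13,125],178.85),([417.6,-13,11.5],178.85))
"
```

```text
[547.18285329 168.63743391  50.01208362] 32.79198575282633 59.30927574634552 [-1.83490027 -0.4544655   4.19233462]
slide [0.6, 0.4, -75.0] dr [0.025, -0.022, 0.002]
slide [183.9, 126.3, 0.0] dr [0.0, 0.0, 0.0]
slide [-0.0, -0.6, 113.5] dr [0.0, 0.0, 0.0]
```

Grip width 32.8 means a large bead (36 mm). I'll lift it gently.

>>> step_arm([
  {"slide": [0,0,-3],"dr": [0,0,0],"jaw": 20},
  {"slide": [0,0,-7],"dr": [0,0,0],"jaw": 20},
  {"slide": [0,0,-14],"dr": [0,0,0],"jaw": 20},
  {"slide": [0,0,-25],"dr": [0,0,0],"jaw": 20},
  {"slide": [0,0,-40],"dr": [0,0,0],"jaw": 20},
  {"slide": [0,0,-58],"dr": [0,0,0],"jaw": 20},
  {"slide": [0,0,-72],"dr": [0,0,0],"jaw": 20},
  {"slide": [0,0,-75],"dr": [0,0,0],"jaw": 20},
])

```text
clock: 43.85
position: [548.1, 169.3, 126.5]
ee_rot: [-0.7, 0.714, -0.0, -0.001]
contact_force: [0.1, -0.1, -1.6]
gripper_width: 33.1
grasp_force: 59.6
```

>>> step_arm([
  {"slide": [12,8,-3],"dr": [0,0,0],"jaw": 20},
  {"slide": [34,23,-6],"dr": [0,0,0],"jaw": 20},
  {"slide": [62,43,-6],"dr": [0,0,0],"jaw": 20},
  {"slide": [92,63,-6],"dr": [0,0,0],"jaw": 20},
  {"slide": [122,84,-6],"dr": [0,0,0],"jaw": 20},
  {"slide": [150,103,-6],"dr": [0,0,0],"jaw": 20},
  {"slide": [172,118,-6],"dr": [0,0,0],"jaw": 20},
  {"slide": [184,126,-6],"dr": [0,0,0],"jaw": 20},
])

```text
clock: 44.85
position: [416.7, -13.8, 131.7]
ee_rot: [-0.7, 0.714, 0.0, -0.002]
contact_force: [1.0, -0.3, 0.1]
gripper_width: 32.9
grasp_force: 59.7
```

```bash
python3 -c "
from h import *
s=arm.read_state();print(s['position'],s['gripper_width'],s['grasp_force'],s['contact_force'])
a=snap('top','t10')[170:270,290:460]; b=snap('side','s10')[110:230,270:400]
cv2.imwrite('pics/c10.png',np.hstack([cv2.resize(a,(480,282),interpolation=3),cv2.resize(b,(306,282),interpolation=3)]))
rel(([417.6,-13,11.5],178.85))
"
```

```text
[416.67361086 -13.83473276 131.67739405] 32.91636747814637 59.658899903297424 [ 1.02608245 -0.31377962  0.11233253]
slide [-0.8, -0.9, 120.3] dr [0.026, -0.021, -0.009]
```

View pics/c10.png

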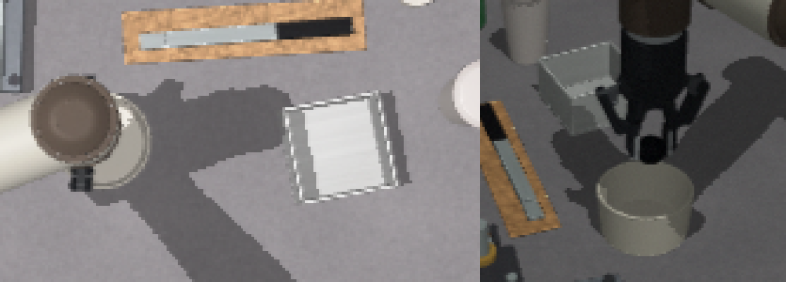

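The bead is held at the fingertips (side crop (652,150)) above the pot, whose rim (645,187) is where it was. Checking the bead's height relative to the TCP.

```bash
python3 -c "
from h import *
for dz in(0,5,10,15): print(dz,((proj('side',[416.7,-13.8,131.7+dz])-[270,110])*[306/130,282/120]+[480,0]).round(1).tolist())
"
```

```text
0 [[649.6, 155.4]]
5 [[649.7, 152.1]]
10 [[649.8, 148.8]]
15 [[649.9, 145.4]]
```

>>> step_arm([
  {"slide": [0,-1,20],"dr": [0,0,0],"jaw": 20},
  {"slide": [0,-1,42],"dr": [0,0,0],"jaw": 20},
  {"slide": [0,-1,64],"dr": [0,0,0],"jaw": 20},
  {"slide": [0,-1,84],"dr": [0,0,0],"jaw": 20},
  {"slide": [0,-1,98],"dr": [0,0,0],"jaw": 20},
  {"slide": [0,-1,108],"dr": [0,0,0],"jaw": 20},
  {"slide": [0,-1,113],"dr": [0,0,0],"jaw": 20},
  {"slide": [0,-1,115],"dr": [0,0,0],"jaw": 20},
])

```text
clock: 45.95
position: [422.3, -11.5, 18.6]
ee_rot: [-0.701, 0.713, -0.002, 0.001]
contact_force: [-3.3, 2.4, 18.5]
gripper_width: 32.9
grasp_force: 59.1
```

>>> step_arm([
  {"slide": [0,0,0],"dr": [0,0,0],"jaw": 20},
  {"slide": [0,0,0.4],"dr": [0,0,0],"jaw": 20},
  {"slide": [0,0,0.8],"dr": [0,0,0],"jaw": 20},
  {"slide": [0,0,1.2],"dr": [0,0,0],"jaw": 20},
  {"slide": [0,0,1.2],"dr": [0,0,0],"jaw": 20},
  {"slide": [0,0,1.2],"dr": [0,0,0],"jaw": 20},
  {"slide": [0,0,1.2],"dr": [0,0,0],"jaw": 20},
  {"slide": [0,0,1.2],"dr": [0,0,0],"jaw": 20},
])

```text
clock: 46.95
position: [423.2, -11.1, 18.4]
ee_rot: [-0.701, 0.713, -0.002, 0.003]
contact_force: [-2.6, 1.5, 15.9]
gripper_width: 32.7
grasp_force: 59.2
```

>>> step_arm([
  {"slide": [0,0,-1],"dr": [0,0,0],"jaw": 20},
  {"slide": [0,0,-2],"dr": [0,0,0],"jaw": 20},
  {"slide": [0,0,-2.6],"dr": [0,0,0],"jaw": 20},
  {"slide": [0,0,-2.6],"dr": [0,0,0],"jaw": 20},
  {"slide": [0,0,-2.6],"dr": [0,0,0],"jaw": 20},
  {"slide": [0,0,-2.6],"dr": [0,0,0],"jaw": 20},
  {"slide": [0,0,-2.6],"dr": [0,0,0],"jaw": 20},
  {"slide": [0,0,-2.6],"dr": [0,0,0],"jaw": 20},
])

```text
clock: 47.95
position: [419.8, -12.3, 19.4]
ee_rot: [-0.7, 0.714, -0.001, -0.001]
contact_force: [-3.0, 0.7, 7.8]
gripper_width: 33.0
grasp_force: 60.3
```

```bash
python3 -c "
from h import *
s=arm.read_state();print(s['position'],s['gripper_width'],s['grasp_force'],s['contact_force'],s['wrist_torque'])
"
```

```text
[419.77722764 -12.30469339  19.40076287] 32.985617880738396 60.27953267097473 [-2.96696108  0.72573446  7.75634604] [0.24143588 0.37535666 0.04199404]
```

>>> step_arm([
  {"slide": [0,0,-1],"dr": [0,0,0],"jaw": 20},
  {"slide": [0,0,-1.5],"dr": [0,0,0],"jaw": 20},
  {"slide": [0,0,-1.5],"dr": [0,0,0],"jaw": 20},
  {"slide": [0,0,-1.5],"dr": [0,0,0],"jaw": 36},
  {"slide": [0,0,-1.5],"dr": [0,0,0],"jaw": 40},
  {"slide": [0,0,-1.5],"dr": [0,0,0],"jaw": 42},
  {"slide": [0,0,-1.5],"dr": [0,0,0],"jaw": 42},
  {"slide": [0,0,-1.5],"dr": [0,0,0],"jaw": 42},
])

```text
clock: 48.95
position: [418.6, -12.9, 19.8]
ee_rot: [-0.7, 0.714, 0.0, -0.002]
contact_force: [0.4, 0.2, 4.2]
gripper_width: 42.1
grasp_force: 0.8
```

>>> step_arm([
  {"slide": [0,0,-3],"dr": [0,0,0],"jaw": 44},
  {"slide": [0,0,-8],"dr": [0,0,0],"jaw": 44},
  {"slide": [0,0,-16],"dr": [0,0,0],"jaw": 44},
  {"slide": [0,0,-30],"dr": [0,0,0],"jaw": 44},
  {"slide": [0,0,-55],"dr": [0,0,0],"jaw": 44},
  {"slide": [0,0,-85],"dr": [0,0,0],"jaw": 50},
  {"slide": [0,0,-115],"dr": [0,0,0],"jaw": 57},
  {"slide": [0,0,-125],"dr": [0,0,0],"jaw": 57},
])

```text
clock: 49.95
position: [419.8, -12.2, 146.7]
ee_rot: [-0.7, 0.714, -0.001, -0.0]
contact_force: [0.2, -0.6, 0.2]
gripper_width: 56.9
grasp_force: 0.0
```

```bash
python3 -c "
from h import *
s=arm.read_state();print(s['position'],s['gripper_width'],s['contact_force'])
rel(([549,252.5,145],178.85),([549,252.5,47],178.85))
"
```

```text
[419.81189469 -12.23413552 146.72026543] 56.917313127266816 [ 0.19441226 -0.63014556  0.18245296]
slide [-267.2, -124.0, 1.4] dr [-0.005, -0.011, 0.003]
slide [0.0, 0.0, 98.0] dr [0.0, 0.0, 0.0]
```

>>> step_arm([
  {"slide": [-30,-14,0],"dr": [0,0,0],"jaw": 57},
  {"slide": [-65,-30,0],"dr": [0,0,0],"jaw": 57},
  {"slide": [-100,-46,0],"dr": [0,0,0],"jaw": 57},
  {"slide": [-135,-62,0],"dr": [0,0,0],"jaw": 57},
  {"slide": [-170,-79,0],"dr": [0,0,0],"jaw": 57},
  {"slide": [-205,-95,0],"dr": [0,0,0],"jaw": 57},
  {"slide": [-240,-111,2],"dr": [0,0,0],"jaw": 57},
  {"slide": [-267,-124,10],"dr": [0,0,0],"jaw": 57},
])

```text
clock: 50.95
position: [548.5, 253.3, 132.7]
ee_rot: [-0.7, 0.714, 0.0, -0.003]
contact_force: [-0.5, 0.7, 0.1]
gripper_width: 57.1
grasp_force: 0.0
```

```bash
python3 -c "
from h import *
s=arm.read_state();print(s['position'],s['gripper_width'])
rel(([549,252.5,47],178.85))
a=snap('top','t11')[170:270,280:450]; b=snap('side','s11')[110:315,240:400]
cv2.imwrite('pics/c11.png',np.hstack([cv2.copyMakeBorder(cv2.resize(a,(510,300),interpolation=3),0,60,0,0,0),cv2.resize(b,(281,360),interpolation=3)]))
"
```

```text
[548.48336061 253.27097556 132.68374345] 57.05352177584619
slide [0.5, -0.9, 85.7] dr [0.028, -0.023, 0.005]
```

View pics/c11.png

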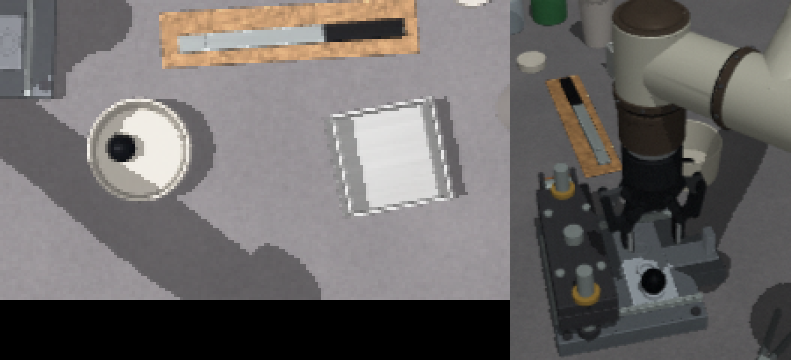

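The first bead lies in the pot at crop (121,148), with the pot unmoved. The second bead is under the gripper on the tray. Descending to it.

>>> step_arm([
  {"slide": [0.5,-0.7,15],"dr": [0.03,-0.02,0],"jaw": 57},
  {"slide": [0.5,-0.7,32],"dr": [0.03,-0.02,0],"jaw": 57},
  {"slide": [0.5,-0.7,50],"dr": [0.03,-0.02,0],"jaw": 57},
  {"slide": [0.5,-0.7,66],"dr": [0.03,-0.02,0],"jaw": 57},
  {"slide": [0.5,-0.7,78],"dr": [0.03,-0.02,0],"jaw": 57},
  {"slide": [0.5,-0.7,84],"dr": [0.03,-0.02,0],"jaw": 57},
  {"slide": [0.5,-0.7,84],"dr": [0.03,-0.02,0],"jaw": 57},
  {"slide": [0.5,-0.7,84],"dr": [0.03,-0.02,0],"jaw": 50},
])

```text
clock: 52.05
position: [549.1, 251.5, 50.1]
ee_rot: [-0.7, 0.714, -0.001, 0.001]
contact_force: [-1.5, 0.1, -0.2]
gripper_width: 50.0
grasp_force: 0.0
```

>>> step_arm([
  {"slide": [0,0,0],"dr": [0,0,0],"jaw": 46},
  {"slide": [0,0,0],"dr": [0,0,0],"jaw": 42},
  {"slide": [0,0,0],"dr": [0,0,0],"jaw": 38},
  {"slide": [0,0,0],"dr": [0,0,0],"jaw": 34},
  {"slide": [0,0,0],"dr": [0,0,0],"jaw": 30},
  {"slide": [0,0,0],"dr": [0,0,0],"jaw": 26},
  {"slide": [0,0,0],"dr": [0,0,0],"jaw": 22},
  {"slide": [0,0,0],"dr": [0,0,0],"jaw": 20},
])

```text
clock: 53.05
position: [548.7, 251.2, 50.0]
ee_rot: [-0.7, 0.714, -0.0, 0.0]
contact_force: [-1.7, -0.2, 5.9]
gripper_width: 32.9
grasp_force: 59.3
```

```bash
python3 -c "
from h import *
s=arm.read_state();print(s['position'],s['gripper_width'],s['grasp_force'],s['contact_force'],s['joints'].round(2))
"
```

```text
[548.71473415 251.23388941  49.96931581] 32.88118513057311 59.29313778877258 [-1.71674038 -0.23703992  5.94258122] [ 0.7   0.53 -0.26  0.   -0.78 -0.72]
```

```bash
python3 -c "
from h import *
im=cv2.imread('pics/t11.png')[200:240,305:350]; m=(cv2.resize(im,None,fx=8,fy=8,interpolation=3).max(2)<60).astype(np.uint8)
n,l,st,ce=cv2.connectedComponentsWithStats(m); k=1+np.argmax(st[1:,4]); c=ce[k]/8+[305,200]-.44
print('bead1',c,st[k],back('top',c,24).round(1))
im=cv2.imread('pics/s10.png').max(2); u,v=proj('side',[416.7,-13.8,131.7])[0]; print(u,v)
print(im[int(v)-12:int(v)+10,int(u)-8:int(u)+10])
mpp=np.linalg.norm(proj('side',[416.7,-13.8,131.7])-proj('side',[426.7,-13.8,131.7]))/10; print('R px',18*mpp, 'z px/mm',(proj('side',[416.7,-13.8,141.7])-[u,v])/10)
"
```

```text
bead1 [320.05810606 218.84598485] [  88  120   72   72 4224] [[420.1 -12.6  24. ]]
342.05346404452075 176.14030780661818
[[21 22 20 26 56 90 89 91 91 89 89 90 84 56 12 15 14 16]
 [19 20 24 39 76 90 90 91 89 89 93 91 80 40 12 15 29 27]
 [21 23 20 49 89 90 90 88 88 88 88 90 82 39 12 21 51 60]
 [21 21 27 52 87 88 81 58 48 64 70 86 78 40  8 27 60 59]
 [20 34 69 98 48 33  7  6  6  7 10 26 43 39  9 28 62 61]
 [16 48 91 84 25  6  7  7  7  8  4  6  5 11 12 26 60 61]
 [20 48 93 82 12  5  6  7  5  8  9  2  5  6  8 26 61 59]
 [25 46 90 83 10  5  7  5 10  9  4  7  4  8  8 30 60 59]
 [24 47 91 83 14  6 11  8  8  7  8  7  6  7  4 29 56 48]
 [22 51 91 80 13 13  8  9 13 10 12  6  6  6  7 27 56 48]
 [22 50 87 63 11  8  6 11  7  7  7  6  8  2  9 35 71 63]
 [24 52 86 63 11 12  7  9  9  8 11  7  6  7  8 35 69 61]
 [33 59 94 64  5  5 10  9  5  6  7  5  5 10 23 33 56 53]
 [82 76 94 67 12  6  8  9  7  8  5  8  7 21 41 50 50 49]
 [66 67 76 70 43 10  9  3  6  8  6 11 35 64 50 51 52 51]
 [94 95 93 93 86 60 27 16 19 17 26 66 96 90 74 61 56 53]
 [93 94 93 93 94 93 95 94 95 95 95 96 94 92 93 94 90 73]
 [94 94 94 94 93 95 96 93 94 93 94 95 93 94 92 92 91 91]
 [94 95 92 94 95 95 96 94 95 95 94 94 92 94 94 93 91 90]
 [93 94 96 95 95 94 94 96 94 95 94 94 93 95 92 92 92 92]
 [95 92 93 93 96 94 95 94 94 93 93 93 93 94 93 91 91 91]
 [95 95 94 95 94 94 95 94 96 93 93 95 92 94 92 91 90 90]]
R px 6.082584995563545 z px/mm [[ 0.00922751 -0.28287931]]
```

>>> step_arm([
  {"slide": [0,0,-3],"dr": [0,0,0],"jaw": 20},
  {"slide": [0,0,-7],"dr": [0,0,0],"jaw": 20},
  {"slide": [0,0,-14],"dr": [0,0,0],"jaw": 20},
  {"slide": [0,0,-25],"dr": [0,0,0],"jaw": 20},
  {"slide": [0,0,-40],"dr": [0,0,0],"jaw": 20},
  {"slide": [0,0,-58],"dr": [0,0,0],"jaw": 20},
  {"slide": [0,0,-75],"dr": [0,0,0],"jaw": 20},
  {"slide": [0,0,-82],"dr": [0,0,0],"jaw": 20},
])

```text
clock: 54.05
position: [549.1, 251.6, 133.5]
ee_rot: [-0.7, 0.714, -0.001, 0.002]
contact_force: [-1.4, -0.2, -1.3]
gripper_width: 32.6
grasp_force: 59.6
```

```bash
python3 -c "
from h import *
s=arm.read_state();print(s['position'],s['gripper_width'])
rel(([480,100,135],178.85),([418.5,-52.5,135],178.85))
"
```

```text
[549.09751411 251.61199654 133.45873289] 32.62107167218761
slide [152.9, 66.1, -2.0] dr [-0.022, 0.012, 0.002]
slide [153.7, 58.4, 0.0] dr [0.0, 0.0, 0.0]
```

>>> step_arm([
  {"slide": [12,5,-2],"dr": [0,0,0],"jaw": 20},
  {"slide": [34,15,-2],"dr": [0,0,0],"jaw": 20},
  {"slide": [60,26,-2],"dr": [0,0,0],"jaw": 20},
  {"slide": [90,39,-2],"dr": [0,0,0],"jaw": 20},
  {"slide": [120,51,-2],"dr": [0,0,0],"jaw": 20},
  {"slide": [150,63,-2],"dr": [0,0,0],"jaw": 20},
  {"slide": [180,76,-2],"dr": [0,0,0],"jaw": 20},
  {"slide": [210,88,-2],"dr": [0,0,0],"jaw": 20},
])

```text
clock: 55.05
position: [454.6, 41.2, 132.9]
ee_rot: [-0.7, 0.714, 0.0, -0.001]
contact_force: [0.6, -0.0, -1.4]
gripper_width: 33.3
grasp_force: 59.6
```

>>> step_arm([
  {"slide": [28,11,0],"dr": [0,0,0],"jaw": 20},
  {"slide": [54,21,0],"dr": [0,0,0],"jaw": 20},
  {"slide": [76,29,0],"dr": [0,0,0],"jaw": 20},
  {"slide": [90,34,0],"dr": [0,0,0],"jaw": 20},
  {"slide": [96.6,36.5,0],"dr": [0,0,0],"jaw": 20},
  {"slide": [96.6,36.5,0],"dr": [0,0,0],"jaw": 20},
  {"slide": [96.6,36.5,0],"dr": [0,0,0],"jaw": 20},
  {"slide": [96.6,36.5,0],"dr": [0,0,0],"jaw": 20},
])

```text
clock: 56.05
position: [418.2, -52.5, 133.4]
ee_rot: [-0.7, 0.714, -0.0, 0.0]
contact_force: [-0.2, -1.0, -0.5]
gripper_width: 32.8
grasp_force: 59.6
```

```bash
python3 -c "
from h import *
s=arm.read_state();print(s['position'],s['gripper_width'],s['contact_force'])
rel(([418.5,-52.5,24],178.85))
# pot moved? compare side image pot region before
a=snap('side','s12'); b=cv2.imread('pics/s11.png'); d=cv2.absdiff(a,b).max(2)[200:222,325:356]; print('pot lower diff',(d>25).mean())
"
```

```text
[418.22963756 -52.46647964 133.40562337] 32.76047472232603 [-0.17357694 -0.99595341 -0.52861181]
slide [0.0, -0.2, 109.4] dr [-0.006, -0.001, 0.007]
pot lower diff 0.8211143695014663
```

```bash
python3 -c "
from h import *
a=cv2.imread('pics/s12.png')
for n in('s0','s10'):
    b=cv2.imread(f'pics/{n}.png'); t=b[190:219,316:364]; r=cv2.matchTemplate(a[178:232,300:380],t,5); _,m,_,l=cv2.minMaxLoc(r); print(n,m,l,'expect',(16,12))
"
```

```text
s0 0.5791959762573242 (20, 25) expect (16, 12)
s10 0.6569268703460693 (16, 12) expect (16, 12)
```

>>> step_arm([
  {"slide": [0,0,20],"dr": [0,0,0],"jaw": 20},
  {"slide": [0,0,42],"dr": [0,0,0],"jaw": 20},
  {"slide": [0,0,62],"dr": [0,0,0],"jaw": 20},
  {"slide": [0,0,80],"dr": [0,0,0],"jaw": 20},
  {"slide": [0,0,94],"dr": [0,0,0],"jaw": 20},
  {"slide": [0,0,104],"dr": [0,0,0],"jaw": 20},
  {"slide": [0,0,109],"dr": [0,0,0],"jaw": 20},
  {"slide": [0,0,110],"dr": [0,0,0],"jaw": 20},
])

```text
clock: 57.1
position: [418.2, -52.8, 23.4]
ee_rot: [-0.7, 0.714, -0.0, 0.0]
contact_force: [-0.1, -0.4, -1.3]
gripper_width: 33.1
grasp_force: 59.7
```

No contact so far. I'll creep down 6 mm.

>>> step_arm([
  {"slide": [0,0,1.5],"dr": [0,0,0],"jaw": 20},
  {"slide": [0,0,3],"dr": [0,0,0],"jaw": 20},
  {"slide": [0,0,4],"dr": [0,0,0],"jaw": 20},
  {"slide": [0,0,5],"dr": [0,0,0],"jaw": 20},
  {"slide": [0,0,5.5],"dr": [0,0,0],"jaw": 20},
  {"slide": [0,0,5.5],"dr": [0,0,0],"jaw": 20},
  {"slide": [0,0,5.5],"dr": [0,0,0],"jaw": 20},
  {"slide": [0,0,5.5],"dr": [0,0,0],"jaw": 20},
])

```text
clock: 58.1
position: [418.3, -52.8, 18.2]
ee_rot: [-0.7, 0.714, -0.001, 0.001]
contact_force: [-2.1, 0.6, 5.5]
gripper_width: 33.2
grasp_force: 59.8
```

>>> step_arm([
  {"slide": [0,0,-0.5],"dr": [0,0,0],"jaw": 20},
  {"slide": [0,0,-0.5],"dr": [0,0,0],"jaw": 30},
  {"slide": [0,0,-0.5],"dr": [0,0,0],"jaw": 36},
  {"slide": [0,0,-0.5],"dr": [0,0,0],"jaw": 40},
  {"slide": [0,0,-0.5],"dr": [0,0,0],"jaw": 42},
  {"slide": [0,0,-0.5],"dr": [0,0,0],"jaw": 42},
  {"slide": [0,0,-0.5],"dr": [0,0,0],"jaw": 42},
  {"slide": [0,0,-0.5],"dr": [0,0,0],"jaw": 42},
])

```text
clock: 59.1
position: [420.1, -52.7, 19.2]
ee_rot: [-0.7, 0.714, -0.002, 0.002]
contact_force: [2.5, -0.3, 7.0]
gripper_width: 42.3
grasp_force: 0.3
```

>>> step_arm([
  {"slide": [0,0,-3],"dr": [0,0,0],"jaw": 42},
  {"slide": [0,0,-8],"dr": [0,0,0],"jaw": 42},
  {"slide": [0,0,-16],"dr": [0,0,0],"jaw": 42},
  {"slide": [0,0,-30],"dr": [0,0,0],"jaw": 42},
  {"slide": [0,0,-50],"dr": [0,0,0],"jaw": 42},
  {"slide": [0,0,-80],"dr": [0,0,0],"jaw": 42},
  {"slide": [0,0,-110],"dr": [0,0,0],"jaw": 40},
  {"slide": [0,0,-125],"dr": [0,0,0],"jaw": 40},
])

```text
clock: 60.1
position: [418.4, -52.8, 145.5]
ee_rot: [-0.7, 0.714, -0.001, 0.001]
contact_force: [0.1, 0.3, -0.6]
gripper_width: 39.7
grasp_force: 0.0
```

```bash
python3 -c "
from h import *
s=arm.read_state();print(s['position'],s['gripper_width'],s['contact_force'])
rel(([447.4,188.8,145],178.85),([447.4,188.8,43],178.85))
"
```

```text
[418.38735403 -52.77794396 145.48174038] 39.665137139540875 [ 0.13333829  0.31621194 -0.58303012]
slide [-242.1, -24.3, 0.7] dr [-0.027, 0.004, 0.003]
slide [0.0, 0.0, 102.0] dr [0.0, 0.0, 0.0]
```

>>> step_arm([
  {"slide": [-30,-3,0],"dr": [0,0,0],"jaw": 40},
  {"slide": [-70,-7,0],"dr": [0,0,0],"jaw": 40},
  {"slide": [-110,-11,0],"dr": [0,0,0],"jaw": 40},
  {"slide": [-150,-15,0],"dr": [0,0,0],"jaw": 40},
  {"slide": [-190,-19,0],"dr": [0,0,0],"jaw": 40},
  {"slide": [-222,-22,0],"dr": [0,0,0],"jaw": 40},
  {"slide": [-242,-24.3,0],"dr": [0,0,0],"jaw": 40},
  {"slide": [-242,-24.3,0],"dr": [0,0,0],"jaw": 40},
])

```text
clock: 61.1
position: [447.0, 189.3, 143.4]
ee_rot: [-0.701, 0.714, -0.0, 0.0]
contact_force: [0.2, 0.4, 0.6]
gripper_width: 40.1
grasp_force: 0.0
```

```bash
python3 -c "
from h import *
s=arm.read_state();print(s['position'])
rel(([447.5,189,43],178.85))
im=snap('top','t13'); c=im[200:240,305:350]; m=(cv2.resize(c,None,fx=8,fy=8,interpolation=3).max(2)<60).astype(np.uint8)
n,l,st,ce=cv2.connectedComponentsWithStats(m)
for k in range(1,n):
    if st[k,4]>1500: q=ce[k]/8+[305,200]-.44; print(q,st[k],back('top',q,24).round(1))
b=cv2.imread('pics/t11.png')
for nm,(x0,y0,x1,y1) in dict(pot=(308,200,346,240),tub=(388,200,434,245),fulc=(305,140,332,175),bar=(330,165,424,195)).items():
    t=b[y0:y1,x0:x1]; r=cv2.matchTemplate(im[y0-12:y1+12,x0-12:x1+12],t,5); _,mm,_,ll=cv2.minMaxLoc(r); print(nm,round(mm,2),ll)
"
```

```text
[447.04036003 189.31755885 143.44183463]
slide [0.3, -0.4, 100.4] dr [-0.005, -0.002, 0.011]
[320.05810606 218.84598485] [  88  120   72   72 4224] [[420.1 -12.6  24. ]]
[330.35233871 218.88459677] [ 168  120   72   72 3968] [[420.3 -50.4  24. ]]
pot 0.52 (12, 12)
tub 0.91 (0, 17)
fulc 0.87 (12, 12)
bar 0.99 (12, 12)
```

Both beads are in the pot. The tub was nudged aside by something else while the arm was elsewhere, and no bead needs it. I'll grip the tab and slide the tray home.

>>> step_arm([
  {"slide": [0.3,-0.4,20],"dr": [0,0,0],"jaw": 40},
  {"slide": [0.3,-0.4,42],"dr": [0,0,0],"jaw": 40},
  {"slide": [0.3,-0.4,64],"dr": [0,0,0],"jaw": 40},
  {"slide": [0.3,-0.4,82],"dr": [0,0,0],"jaw": 40},
  {"slide": [0.3,-0.4,94],"dr": [0,0,0],"jaw": 40},
  {"slide": [0.3,-0.4,99],"dr": [0,0,0],"jaw": 35},
  {"slide": [0.3,-0.4,99],"dr": [0,0,0],"jaw": 20},
  {"slide": [0.3,-0.4,99],"dr": [0,0,0],"jaw": 8},
])

```text
clock: 62.15
position: [447.8, 188.4, 45.0]
ee_rot: [-0.7, 0.714, -0.0, 0.001]
contact_force: [0.8, -0.2, -1.3]
gripper_width: 13.2
grasp_force: 59.7
```

>>> step_arm([
  {"slide": [0,0,0],"dr": [0,0,0],"jaw": 8},
  {"slide": [0,0,0],"dr": [0,0,0],"jaw": 8},
  {"slide": [0,-4,0],"dr": [0,0,0],"jaw": 8},
  {"slide": [0,-12,0],"dr": [0,0,0],"jaw": 8},
  {"slide": [0,-22,0],"dr": [0,0,0],"jaw": 8},
  {"slide": [0,-32,0],"dr": [0,0,0],"jaw": 8},
  {"slide": [0,-42,0],"dr": [0,0,0],"jaw": 8},
  {"slide": [0,-50,0],"dr": [0,0,0],"jaw": 8},
])

```text
clock: 63.15
position: [495.2, 186.4, 45.0]
ee_rot: [-0.7, 0.714, 0.001, -0.002]
contact_force: [-10.2, 0.7, 11.2]
gripper_width: 13.2
grasp_force: 61.4
```

```bash
python3 -c "
from h import *
s=arm.read_state();print(s['position'],s['gripper_width'],s['contact_force'])
rel(([546.8,187,43],178.85))
"
```

```text
[495.24658964 186.37761521  44.97677621] 13.20813674924741 [-10.21452826   0.6917905   11.22322284]
slide [-1.7, -51.5, 1.8] dr [0.027, -0.017, -0.001]
```

>>> step_arm([
  {"slide": [0,-8,0],"dr": [0,0,0],"jaw": 8},
  {"slide": [0,-16,0],"dr": [0,0,0],"jaw": 8},
  {"slide": [0,-24,0],"dr": [0,0,0],"jaw": 8},
  {"slide": [0,-32,0],"dr": [0,0,0],"jaw": 8},
  {"slide": [-0.5,-39,0],"dr": [0,0,0],"jaw": 8},
  {"slide": [-0.5,-44,0],"dr": [0,0,0],"jaw": 8},
  {"slide": [-0.5,-48,0],"dr": [0,0,0],"jaw": 8},
  {"slide": [-0.5,-50,0],"dr": [0,0,0],"jaw": 8},
])

```text
clock: 64.15
position: [545.3, 186.1, 45.0]
ee_rot: [-0.7, 0.714, 0.001, -0.002]
contact_force: [-8.4, -0.1, 9.1]
gripper_width: 12.9
grasp_force: 61.2
```

```bash
python3 -c "
from h import *
s=arm.read_state();print(s['position'],s['gripper_width'],s['contact_force'])
"
```

```text
[545.29762829 186.11124411  45.00343451] 12.916387618735255 [-8.42146767 -0.10663753  9.09628767]
```

>>> step_arm([
  {"slide": [0,-0.7,0],"dr": [0,0,0],"jaw": 8},
  {"slide": [0,-1.4,0],"dr": [0,0,0],"jaw": 8},
  {"slide": [0,-2,0],"dr": [0,0,0],"jaw": 8},
  {"slide": [0,-2.4,0],"dr": [0,0,0],"jaw": 8},
  {"slide": [0,-2.4,0],"dr": [0,0,0],"jaw": 8},
  {"slide": [0,-2.4,0],"dr": [0,0,0],"jaw": 8},
  {"slide": [0,-2.4,0],"dr": [0,0,0],"jaw": 8},
  {"slide": [0,-2.4,0],"dr": [0,0,0],"jaw": 8},
])

```text
clock: 65.15
position: [547.6, 186.1, 45.0]
ee_rot: [-0.7, 0.714, 0.001, -0.002]
contact_force: [-8.8, 0.7, 8.0]
gripper_width: 13.2
grasp_force: 61.1
```

>>> step_arm([
  {"slide": [0,0,0],"dr": [0,0,0],"jaw": 18},
  {"slide": [0,0,0],"dr": [0,0,0],"jaw": 35},
  {"slide": [0,0,0],"dr": [0,0,0],"jaw": 38},
  {"slide": [0,0,-10],"dr": [0,0,0],"jaw": 38},
  {"slide": [0,0,-30],"dr": [0,0,0],"jaw": 38},
  {"slide": [0,0,-60],"dr": [0,0,0],"jaw": 38},
  {"slide": [0,20,-90],"dr": [0,0,0],"jaw": 40},
  {"slide": [0,50,-120],"dr": [0,0,0],"jaw": 50},
])

```text
clock: 66.15
position: [500.0, 187.8, 165.9]
ee_rot: [-0.7, 0.714, -0.001, 0.001]
contact_force: [-0.4, 0.7, 0.9]
gripper_width: 49.8
grasp_force: 0.0
```

>>> step_arm([
  {"slide": [-30,20,0],"dr": [0,0,0],"jaw": 50},
  {"slide": [-60,40,0],"dr": [0,0,0],"jaw": 50},
  {"slide": [-90,60,-5],"dr": [0,0,0],"jaw": 50},
  {"slide": [-120,80,-10],"dr": [0,0,0],"jaw": 50},
  {"slide": [-150,100,-15],"dr": [0,0,0],"jaw": 50},
  {"slide": [-160,110,-20],"dr": [0,0,0],"jaw": 50},
  {"slide": [-160,110,-20],"dr": [0,0,0],"jaw": 50},
  {"slide": [-160,110,-20],"dr": [0,0,0],"jaw": 50},
])

```text
clock: 67.15
position: [393.2, 349.1, 184.3]
ee_rot: [-0.7, 0.714, -0.0, 0.0]
contact_force: [-0.1, 0.0, -0.7]
gripper_width: 50.2
grasp_force: 0.0
```

```bash
python3 -c "
from h import *
for n in('top','side'):
    im=snap(n,n[0]+'14'); b=cv2.imread(f'pics/{n[0]}0.png')
    P=proj(n,[546.3,189,72])[0]; x0,y0=int(P[0])-8,int(P[1])-8
    t=cv2.resize(b[y0:y0+17,x0:x0+17],None,fx=4,fy=4,interpolation=3); w=cv2.resize(im[y0-6:y0+23,x0-6:x0+23],None,fx=4,fy=4,interpolation=3)
    _,m,_,l=cv2.minMaxLoc(cv2.matchTemplate(w,t,5)); print(n,'tab',round(m,2),(np.array(l)/4-6))
    if n=='side':
        t=b[234:248,268:284]; _,m,_,l=cv2.minMaxLoc(cv2.matchTemplate(im[220:260,262:290],t,5)); print('shank',m,np.array(l)-[6,14])
    if n=='top':
        m=(cv2.resize(im[200:240,305:350],None,fx=8,fy=8,interpolation=3).max(2)<60).astype(np.uint8); N,l,st,ce=cv2.connectedComponentsWithStats(m)
        print([(back('top',ce[k]/8+[305,200]-.44,24).round(0)[0].tolist(),st[k,4]) for k in range(1,N) if st[k,4]>1500])
s=arm.read_state();print(s['position'],s['contact_force'])
"
```

```text
top tab 0.92 [0. 0.]
[([420.0, -13.0, 24.0], np.int32(4224)), ([420.0, -51.0, 24.0], np.int32(3840))]
side tab 0.94 [0. 0.]
shank 0.9736637473106384 [ 0 -1]
[393.4147296  348.92294385 184.16947601] [ 0.15598432 -0.66905019 -0.00991341]
```

```bash
python3 -c "
from h import *
b=cv2.imread('pics/s0.png'); t=b[236:248,269:284]
for n in ('s0','s4','s7','s9','s10','s12','s14'):
    im=cv2.imread(f'pics/{n}.png'); r=cv2.matchTemplate(im[222:256,263:290],t,5)[:,6]; print(n,[(int(i)-14,round(float(r[i]),2)) for i in np.argsort(-r)[:4]])
"
```

```text
s0 [(0, 1.0), (-1, 0.9), (1, 0.9), (-2, 0.75)]
s4 [(0, 1.0), (-1, 0.91), (1, 0.9), (-2, 0.75)]
s7 [(-7, 0.92), (-8, 0.91), (-9, 0.78), (-6, 0.77)]
s9 [(-7, 0.93), (-8, 0.88), (-6, 0.81), (-9, 0.74)]
s10 [(-1, 0.97), (0, 0.96), (-2, 0.82), (1, 0.79)]
s12 [(-1, 0.97), (0, 0.96), (-2, 0.83), (1, 0.79)]
s14 [(-1, 0.97), (0, 0.96), (-2, 0.83), (1, 0.79)]
```

The side view shows the die was pushed back down to about +2 mm around the first bead pick. The finger knuckles must have caught its front edge. The tray is home and the beads are placed, so I'll lever the die up again with the fulcrum still in place. First I'll check the bar and fulcrum positions numerically.

```bash
python3 -c "
from h import *
b=cv2.imread('pics/t0.png'); im=cv2.imread('pics/t14.png')
def sh(b,im,x0,y0,x1,y1,p=8):
    f=lambda a:cv2.resize(a,None,fx=4,fy=4,interpolation=3)
    _,m,_,l=cv2.minMaxLoc(cv2.matchTemplate(f(im[y0-p:y1+p,x0-p:x1+p]),f(b[y0:y1,x0:x1]),5)); return round(m,3),(np.array(l)/4-p).tolist()
print('tip',sh(b,im,338,178,360,190,5),'grip/handle',sh(b,im,384,176,420,187,5),'mat edge',sh(b,im,410,166,424,174,4))
print('fulc t9',sh(cv2.imread('pics/t9.png'),im,308,146,330,172))
rel(([520,60,200],178.85),([561.5,-232.5,130],183.9),([561.5,-232.5,8],183.9))
"
```

```text
tip (0.879, [0.0, 0.0]) grip/handle (0.951, [-2.0, 0.0]) mat edge (0.999, [0.0, 0.0])
fulc t9 (0.955, [0.0, 0.0])
slide [286.2, -132.7, -15.6] dr [-0.004, -0.005, -0.009]
slide [291.6, -47.4, 70.0] dr [-0.0, 0.0, -0.631]
slide [0.0, 0.0, 122.0] dr [0.0, 0.0, 0.0]
```

```bash
python3 -c "
from h import *
for n in('t0','t14'):
    im=cv2.imread(f'pics/{n}.png').astype(int); s=im[:,:,2]-im[:,:,0]  # cork: red>blue
    print(n,'tip row184',s[183,336:352].tolist(),s[184,336:352].tolist(),'end row180',s[180,410:420].tolist())
    print('cols at 350',s[176:190,350].tolist(),'at 380',s[174:190,380].tolist())
"
```

```text
t0 tip row184 [87, 92, 93, 92, 67, -1, -7, -8, -8, -7, -7, -8, -7, -6, -6, -6] [89, 92, 92, 94, 92, 3, -7, -7, -7, -8, -6, -7, -7, -7, -5, -7] end row180 [-3, -2, -3, -3, -2, -3, 40, 87, 93, 23]
cols at 350 [85, 84, 81, 78, 68, -4, -5, -6, -5, -6, -7, 92, 94, 86] at 380 [93, 88, 81, 81, 67, -5, -8, -7, -7, -8, -6, 86, 90, 90, 86, 94]
t14 tip row184 [87, 92, 93, 26, -4, -7, -6, -7, -7, -8, -6, -7, -7, -8, -7, -6] [89, 93, 93, 27, -3, -8, -7, -8, -7, -6, -7, -7, -7, -7, -7, -7] end row180 [-1, -2, -2, -2, 10, 51, 88, 91, 93, 23]
cols at 350 [85, 84, 81, 78, 87, -5, -7, -7, -7, -7, -8, 92, 94, 86] at 380 [93, 88, 81, 82, 47, -5, -6, -6, -7, -7, 10, 89, 92, 90, 86, 93]
```

>>> step_arm([
  {"slide": [36,-17,-10],"dr": [0,0,0],"jaw": 50},
  {"slide": [72,-33,-15],"dr": [0,0,0],"jaw": 50},
  {"slide": [108,-50,-15],"dr": [0,0,0],"jaw": 50},
  {"slide": [144,-66,-15],"dr": [0,0,0],"jaw": 50},
  {"slide": [180,-83,-15],"dr": [0,0,0],"jaw": 50},
  {"slide": [216,-100,-15],"dr": [0,0,0],"jaw": 50},
  {"slide": [252,-116,-15],"dr": [0,0,0],"jaw": 50},
  {"slide": [286,-133,-15],"dr": [0,0,0],"jaw": 50},
])

```text
clock: 68.25
position: [520.6, 59.1, 199.4]
ee_rot: [-0.7, 0.715, -0.0, 0.0]
contact_force: [1.0, -0.1, 0.5]
gripper_width: 50.0
grasp_force: 0.0
```

>>> step_arm([
  {"slide": [40,-6,0],"dr": [0,0,-0.1],"jaw": 50},
  {"slide": [80,-13,10],"dr": [0,0,-0.2],"jaw": 50},
  {"slide": [125,-20,20],"dr": [0,0,-0.3],"jaw": 50},
  {"slide": [170,-27,30],"dr": [0,0,-0.4],"jaw": 50},
  {"slide": [215,-34,45],"dr": [0,0,-0.5],"jaw": 50},
  {"slide": [260,-42,60],"dr": [0,0,-0.6],"jaw": 50},
  {"slide": [291,-47,70],"dr": [0,0,-0.63],"jaw": 50},
  {"slide": [291,-47,70],"dr": [0,0,-0.63],"jaw": 50},
])

```text
clock: 69.25
position: [560.3, -233.3, 127.8]
ee_rot: [0.729, -0.684, -0.001, 0.001]
contact_force: [0.3, 0.7, -0.4]
gripper_width: 49.9
grasp_force: 0.0
```

```bash
python3 -c "
from h import *
print(arm.read_state()['position'])
rel(([561.5,-232.5,6.5],183.9))"
```

```text
[ 560.3123699  -233.27471248  127.80831313]
slide [-0.7, -1.5, 121.3] dr [0.016, 0.003, -0.034]
```

>>> step_arm([
  {"slide": [-2.7,-1.5,25],"dr": [0,0,0],"jaw": 50},
  {"slide": [-2.7,-1.5,55],"dr": [0,0,0],"jaw": 50},
  {"slide": [-2.7,-1.5,85],"dr": [0,0,0],"jaw": 50},
  {"slide": [-2.7,-1.5,106],"dr": [0,0,0],"jaw": 50},
  {"slide": [-2.7,-1.5,116],"dr": [0,0,0],"jaw": 45},
  {"slide": [-2.7,-1.5,121],"dr": [0,0,0],"jaw": 40},
  {"slide": [-2.7,-1.5,121],"dr": [0,0,0],"jaw": 32},
  {"slide": [-2.7,-1.5,121],"dr": [0,0,0],"jaw": 26},
])

```text
clock: 70.25
position: [563.2, -227.9, 9.4]
ee_rot: [0.731, -0.683, 0.001, -0.0]
contact_force: [-0.6, 0.5, 0.3]
gripper_width: 26.0
grasp_force: 0.3
```

>>> step_arm([
  {"slide": [0,0,0],"dr": [0,0,0],"jaw": 15},
  {"slide": [0,0,0],"dr": [0,0,0],"jaw": 15},
  {"slide": [0,0,0],"dr": [0,0,0],"jaw": 15},
  {"slide": [0,0,0],"dr": [0,0,0],"jaw": 15},
  {"slide": [0,0,0],"dr": [0,0,0],"jaw": 15},
  {"slide": [0,0,0],"dr": [0,0,0],"jaw": 15},
  {"slide": [0,0,0],"dr": [0,0,0],"jaw": 15},
  {"slide": [0,0,0],"dr": [0,0,0],"jaw": 15},
])

```text
clock: 71.25
position: [562.3, -227.9, 9.6]
ee_rot: [0.731, -0.682, -0.0, 0.0]
contact_force: [-4.0, 0.8, 5.3]
gripper_width: 19.4
grasp_force: 58.7
```

>>> step_arm([
  {"slide": [0,0,-5],"dr": [0,0,0],"jaw": 15},
  {"slide": [0,0,-15],"dr": [0,0,0],"jaw": 15},
  {"slide": [0,0,-30],"dr": [0,0,0],"jaw": 15},
  {"slide": [0,0,-50],"dr": [0,0,0],"jaw": 15},
  {"slide": [0,0,-75],"dr": [0,0,0],"jaw": 15},
  {"slide": [0,0,-95],"dr": [0,0,0],"jaw": 15},
  {"slide": [0,0,-105],"dr": [0,0,0],"jaw": 15},
  {"slide": [0,0,-105],"dr": [0,0,0],"jaw": 15},
])

```text
clock: 72.25
position: [563.3, -227.8, 114.5]
ee_rot: [0.731, -0.683, 0.001, -0.001]
contact_force: [0.5, -0.5, -4.1]
gripper_width: 19.5
grasp_force: 58.9
```

```bash
python3 -c "
from h import *
s=arm.read_state();print(s['position'],s['gripper_width'],s['contact_force'])
rel(([638.5,-197.6,117.8],tilt(16.7)))"
```

```text
[ 563.2820373  -227.76019475  114.51267885] 19.509930561413867 [ 0.47622305 -0.52067605 -4.11925802]
slide [-25.0, -77.1, -3.1] dr [-0.112, 2.084, 0.624]
```

```bash
python3 -c "
from h import *
rel(([638.7,-194.2,120.2],tilt(16.7)),([641.2,-69.7,82.9],tilt(16.7)))"
```

```text
slide [-28.4, -77.5, -5.5] dr [-0.112, 2.084, 0.624]
slide [-130.0, -0.0, -0.1] dr [0.0, 0.0, 0.0]
```

>>> step_arm([
  {"slide": [0,0,-8],"dr": [0,0,0],"jaw": 15},
  {"slide": [-6,-15,-10],"dr": [-0.02,0.4,0.12],"jaw": 15},
  {"slide": [-12,-31,-10],"dr": [-0.04,0.8,0.25],"jaw": 15},
  {"slide": [-18,-47,-8],"dr": [-0.06,1.3,0.37],"jaw": 15},
  {"slide": [-24,-62,-6],"dr": [-0.08,1.7,0.5],"jaw": 15},
  {"slide": [-28.5,-77.1,-5.7],"dr": [-0.11,2.08,0.62],"jaw": 15},
  {"slide": [-28.5,-77.1,-5.7],"dr": [-0.11,2.08,0.62],"jaw": 15},
  {"slide": [-28.5,-77.1,-5.7],"dr": [-0.11,2.08,0.62],"jaw": 15},
])

```text
clock: 73.25
position: [637.2, -194.2, 118.7]
ee_rot: [-0.693, 0.706, -0.1, -0.104]
contact_force: [-0.6, -1.1, -5.1]
gripper_width: 19.5
grasp_force: 59.0
```

```bash
python3 -c "
from h import *
print(arm.read_state()['position'])
rel(([641.2,-69.7,82.9],tilt(16.7)))"
```

```text
[ 637.21355793 -194.19702301  118.70488317]
slide [-129.6, -1.6, -1.3] dr [0.023, 0.009, 0.007]
```

>>> step_arm([
  {"slide": [-12,-1,-1.5],"dr": [0.02,0,0],"jaw": 15},
  {"slide": [-30,-1,-1.5],"dr": [0.02,0,0],"jaw": 15},
  {"slide": [-50,-1,-1.5],"dr": [0.02,0,0],"jaw": 15},
  {"slide": [-70,-1,-1.3],"dr": [0.02,0,0],"jaw": 15},
  {"slide": [-85,-1,-1],"dr": [0.02,0,0],"jaw": 15},
  {"slide": [-94,-1,-1],"dr": [0.02,0,0],"jaw": 15},
  {"slide": [-94,-1,-1],"dr": [0.02,0,0],"jaw": 15},
  {"slide": [-94,-1,-1],"dr": [0.02,0,0],"jaw": 15},
])

```text
clock: 74.25
position: [640.6, -104.1, 93.5]
ee_rot: [-0.693, 0.706, -0.102, -0.103]
contact_force: [-0.6, -1.3, -4.7]
gripper_width: 19.8
grasp_force: 59.0
```

```bash
python3 -c "
from h import *
s=arm.read_state();print(s['position'],s['contact_force'])
rel(([641.2,-69.7,82.9],tilt(16.7)))"
```

```text
[ 640.62497941 -104.1078895    93.49742696] [-0.60014587 -1.3238514  -4.73102424]
slide [-36.0, 0.1, 0.3] dr [-0.009, 0.004, 0.005]
```

>>> step_arm([
  {"slide": [-5,0,0.3],"dr": [0,0,0],"jaw": 15},
  {"slide": [-10,0,0.3],"dr": [0,0,0],"jaw": 15},
  {"slide": [-16,0,0.3],"dr": [0,0,0],"jaw": 15},
  {"slide": [-22,0,0.3],"dr": [0,0,0],"jaw": 15},
  {"slide": [-28,0,0.3],"dr": [0,0,0],"jaw": 15},
  {"slide": [-33,0,0.3],"dr": [0,0,0],"jaw": 15},
  {"slide": [-36,0,0.3],"dr": [0,0,0],"jaw": 15},
  {"slide": [-36,0,0.3],"dr": [0,0,0],"jaw": 15},
])

```text
clock: 75.25
position: [641.2, -69.5, 82.8]
ee_rot: [-0.693, 0.706, -0.102, -0.103]
contact_force: [-0.6, -0.8, -3.8]
gripper_width: 19.9
grasp_force: 59.0
```

>>> step_arm([
  {"slide": [0.4,0,3.3],"dr": [0,-0.25,0],"jaw": 15},
  {"slide": [0.8,0,6.5],"dr": [0,-0.5,0],"jaw": 15},
  {"slide": [1.2,0,9.8],"dr": [0,-0.75,0],"jaw": 15},
  {"slide": [1.5,0,13],"dr": [0,-1,0],"jaw": 15},
  {"slide": [1.5,0,13],"dr": [0,-1,0],"jaw": 15},
  {"slide": [1.5,0,13],"dr": [0,-1,0],"jaw": 15},
  {"slide": [1.5,0,13],"dr": [0,-1,0],"jaw": 35},
  {"slide": [1.5,0,13],"dr": [0,-1,0],"jaw": 40},
])

```text
clock: 76.25
position: [642.0, -74.3, 71.8]
ee_rot: [-0.699, 0.711, -0.054, -0.053]
contact_force: [-0.9, -0.3, -1.0]
gripper_width: 40.2
grasp_force: 0.0
```

>>> step_arm([
  {"slide": [0,0,0],"dr": [0,0,0],"jaw": 40},
  {"slide": [0,0,-10],"dr": [0,0,0],"jaw": 45},
  {"slide": [0,0,-25],"dr": [0,0,0],"jaw": 45},
  {"slide": [0,0,-45],"dr": [0,0,0],"jaw": 45},
  {"slide": [0,0,-60],"dr": [0,0,0],"jaw": 45},
  {"slide": [0,0,-70],"dr": [0,0,0],"jaw": 45},
  {"slide": [0,0,-70],"dr": [0,0,0],"jaw": 45},
  {"slide": [0,0,-70],"dr": [0,0,0],"jaw": 45},
])

```text
clock: 77.25
position: [640.8, -64.1, 139.2]
ee_rot: [-0.698, 0.712, -0.053, -0.054]
contact_force: [-0.2, -0.2, -0.4]
gripper_width: 45.0
grasp_force: 0.0
```

```bash
python3 -c "
from h import *
s=arm.read_state();print(s['position'],s['contact_force'])
a=snap('side','s15'); b=cv2.imread('pics/s5.png'); t=b[175:205,252:272]
_,m,_,l=cv2.minMaxLoc(cv2.matchTemplate(a[167:213,244:280],t,5)); print('bar vs first time',m,np.array(l)-8)
rel(([638.7,-195,131],178.85))"
```

```text
[640.75051773 -64.09743604 139.24620096] [-0.18190305 -0.17266947 -0.39677883]
bar vs first time 0.9564701318740845 [0 0]
slide [128.1, -0.5, 27.7] dr [0.005, -1.085, 0.009]
```

The bar lies exactly as it did the first time. Moving over the handle end and pressing down.

>>> step_arm([
  {"slide": [15,0,-10],"dr": [0,0,0],"jaw": 45},
  {"slide": [35,0,-10],"dr": [0,-0.2,0],"jaw": 45},
  {"slide": [55,0,0],"dr": [0,-0.5,0],"jaw": 0},
  {"slide": [75,0,10],"dr": [0,-0.8,0],"jaw": 0},
  {"slide": [95,0,20],"dr": [0,-1.08,0],"jaw": 0},
  {"slide": [112,0,25],"dr": [0,-1.08,0],"jaw": 0},
  {"slide": [128,-0.5,27.5],"dr": [0,-1.08,0],"jaw": 0},
  {"slide": [128,-0.5,27.5],"dr": [0,-1.08,0],"jaw": 0},
])

```text
clock: 78.3
position: [639.3, -195.7, 132.2]
ee_rot: [-0.7, 0.714, -0.001, 0.0]
contact_force: [-0.5, -0.2, 0.1]
gripper_width: -0.3
grasp_force: 0.0
```

>>> step_arm([
  {"slide": [0,0,15],"dr": [0,0,0],"jaw": 0},
  {"slide": [0,0,28],"dr": [0,0,0],"jaw": 0},
  {"slide": [0,0,36],"dr": [0,0,0],"jaw": 0},
  {"slide": [0,0,42],"dr": [0,0,0],"jaw": 0},
  {"slide": [0,0,48],"dr": [0,0,0],"jaw": 0},
  {"slide": [0,0,54],"dr": [0,0,0],"jaw": 0},
  {"slide": [0,0,60],"dr": [0,0,0],"jaw": 0},
  {"slide": [0,0,65],"dr": [0,0,0],"jaw": 0},
])

```text
clock: 79.3
position: [640.3, -196.6, 70.9]
ee_rot: [-0.701, 0.713, -0.003, -0.0]
contact_force: [-4.3, -3.9, 13.2]
gripper_width: -0.2
grasp_force: 6.7
```

>>> step_arm([
  {"slide": [0,0,5],"dr": [0,0,0],"jaw": 0},
  {"slide": [0,0,10],"dr": [0,0,0],"jaw": 0},
  {"slide": [0,0,15],"dr": [0,0,0],"jaw": 0},
  {"slide": [0,0,20],"dr": [0,0,0],"jaw": 0},
  {"slide": [0,0,25],"dr": [0,0,0],"jaw": 0},
  {"slide": [0,0,30],"dr": [0,0,0],"jaw": 0},
  {"slide": [0,0,35],"dr": [0,0,0],"jaw": 0},
  {"slide": [0,0,35],"dr": [0,0,0],"jaw": 0},
])

```text
clock: 80.3
position: [642.5, -196.6, 39.0]
ee_rot: [-0.701, 0.713, -0.005, 0.001]
contact_force: [-5.2, -1.2, 23.0]
gripper_width: -0.1
grasp_force: 11.2
```

>>> step_arm([
  {"slide": [0,0,5],"dr": [0,0,0],"jaw": 0},
  {"slide": [0,0,9],"dr": [0,0,0],"jaw": 0},
  {"slide": [0,0,13],"dr": [0,0,0],"jaw": 0},
  {"slide": [0,0,17],"dr": [0,0,0],"jaw": 0},
  {"slide": [0,0,21],"dr": [0,0,0],"jaw": 0},
  {"slide": [0,0,23],"dr": [0,0,0],"jaw": 0},
  {"slide": [0,0,25],"dr": [0,0,0],"jaw": 0},
  {"slide": [0,0,25],"dr": [0,0,0],"jaw": 0},
])

```text
clock: 81.3
position: [645.2, -194.1, 15.5]
ee_rot: [-0.702, 0.712, -0.006, 0.004]
contact_force: [-4.2, 7.4, 27.9]
gripper_width: 0.2
grasp_force: 12.3
```

>>> step_arm([
  {"slide": [0,0,-8],"dr": [0,0,0],"jaw": 0},
  {"slide": [0,0,-25],"dr": [0,0,0],"jaw": 0},
  {"slide": [0,0,-45],"dr": [0,0,0],"jaw": 0},
  {"slide": [0,0,-70],"dr": [0,0,0],"jaw": 20},
  {"slide": [0,0,-90],"dr": [0,0,0],"jaw": 50},
  {"slide": [0,0,-90],"dr": [0,0,0],"jaw": 50},
  {"slide": [0,0,-90],"dr": [0,0,0],"jaw": 50},
  {"slide": [0,0,-90],"dr": [0,0,0],"jaw": 50},
])

```text
clock: 82.3
position: [638.5, -194.6, 95.5]
ee_rot: [-0.7, 0.714, 0.001, -0.001]
contact_force: [0.2, 0.2, 0.4]
gripper_width: 50.0
grasp_force: 0.0
```

```bash
cat > d.py <<'E'
from h import *
def die(n):
    b=cv2.imread('pics/s0.png'); im=snap('side',n); r=cv2.matchTemplate(im[222:256,263:290],b[236:248,269:284],5)[:,6]; print('die px',[(int(i)-14,round(float(r[i]),2)) for i in np.argsort(-r)[:2]])
    return im
E
python3 -c "
from d import *
im=die('s16'); s=arm.read_state();print(s['position'],s['contact_force'])
t=cv2.imread('pics/s7.png')[178:200,250:268]; _,m,_,l=cv2.minMaxLoc(cv2.matchTemplate(im[170:208,242:276],t,5)); print('handle vs s7',m,np.array(l)-8)
rel(([641.2,-95.5,94.5],tilt(-14.5)),([641.2,-80.5,36.5],tilt(-14.5)))"
```

```text
die px [(-8, 0.92), (-7, 0.91)]
[ 638.69237578 -194.65349914   95.68136456] [-0.73259042  0.24102323 -0.36726906]
handle vs s7 0.9805049896240234 [0 0]
slide [-99.2, -0.6, 1.2] dr [0.012, -1.814, 0.008]
slide [0.0, 0.3, 59.9] dr [0.0, 0.0, 0.0]
```

The die is up again by about 26 mm. I'll retrieve the bar as before.

>>> step_arm([
  {"slide": [-16,0,-10],"dr": [0,-0.3,0],"jaw": 50},
  {"slide": [-32,0,-10],"dr": [0,-0.6,0],"jaw": 50},
  {"slide": [-48,0,-6],"dr": [0,-0.9,0],"jaw": 50},
  {"slide": [-65,0,-3],"dr": [0,-1.2,0],"jaw": 50},
  {"slide": [-82,0,0],"dr": [0,-1.5,0],"jaw": 50},
  {"slide": [-99,-0.6,1.2],"dr": [0,-1.81,0],"jaw": 50},
  {"slide": [-99,-0.6,1.2],"dr": [0,-1.81,0],"jaw": 50},
  {"slide": [-99,-0.6,1.2],"dr": [0,-1.81,0],"jaw": 50},
])

```text
clock: 83.35
position: [641.7, -96.1, 95.4]
ee_rot: [-0.695, 0.708, 0.088, 0.09]
contact_force: [-0.1, -0.3, 0.4]
gripper_width: 50.0
grasp_force: 0.0
```

>>> step_arm([
  {"slide": [0,0.3,15],"dr": [0,0,0],"jaw": 50},
  {"slide": [0,0.3,30],"dr": [0,0,0],"jaw": 50},
  {"slide": [0,0.3,45],"dr": [0,0,0],"jaw": 50},
  {"slide": [0,0.3,55],"dr": [0,0,0],"jaw": 45},
  {"slide": [0,0.3,60],"dr": [0,0,0],"jaw": 35},
  {"slide": [0,0.3,60],"dr": [0,0,0],"jaw": 28},
  {"slide": [0,0.3,60],"dr": [0,0,0],"jaw": 15},
  {"slide": [0,0.3,60],"dr": [0,0,0],"jaw": 15},
])

```text
clock: 84.35
position: [642.3, -81.0, 38.1]
ee_rot: [-0.695, 0.708, 0.087, 0.09]
contact_force: [0.9, -0.4, -0.2]
gripper_width: 19.3
grasp_force: 59.9
```

>>> step_arm([
  {"slide": [0,0,0],"dr": [0,0,0],"jaw": 15},
  {"slide": [0,0,0],"dr": [0,0,0],"jaw": 15},
  {"slide": [0,0,0],"dr": [0,0,0],"jaw": 15},
  {"slide": [0,0,0],"dr": [0,0,0],"jaw": 15},
  {"slide": [0,0,0],"dr": [0,0,0],"jaw": 15},
  {"slide": [0,0,0],"dr": [0,0,0],"jaw": 15},
  {"slide": [0,0,0],"dr": [0,0,0],"jaw": 15},
  {"slide": [0,0,0],"dr": [0,0,0],"jaw": 15},
])

```text
clock: 85.35
position: [642.3, -81.0, 38.0]
ee_rot: [-0.695, 0.708, 0.087, 0.09]
contact_force: [1.2, -2.8, 2.2]
gripper_width: 19.9
grasp_force: 60.3
```

```bash
python3 -c "
from h import *
s=arm.read_state();print(s['position'],s['contact_force'],s['gripper_width'])
rel(([641.6,-83,60],tilt(0)))"
```

```text
[642.25638973 -80.9938146   37.96639368] [ 1.21472311 -2.83107919  2.22267627] 19.903500582055862
slide [-3.5, 0.6, -21.8] dr [-0.012, 1.804, 0.012]
```

>>> step_arm([
  {"slide": [-0.5,0,-4.5],"dr": [0,0.3,0],"jaw": 15},
  {"slide": [-1,0,-8],"dr": [0,0.6,0],"jaw": 15},
  {"slide": [-1.5,0,-12],"dr": [0,0.9,0],"jaw": 15},
  {"slide": [-2.1,0,-16],"dr": [0,1.2,0],"jaw": 15},
  {"slide": [-2.8,0,-19.5],"dr": [0,1.5,0],"jaw": 15},
  {"slide": [-3.4,0.3,-22.5],"dr": [0,1.81,0],"jaw": 15},
  {"slide": [-3.4,0.3,-22.5],"dr": [0,1.81,0],"jaw": 15},
  {"slide": [-3.4,0.3,-22.5],"dr": [0,1.81,0],"jaw": 15},
])

```text
clock: 86.35
position: [640.2, -82.7, 58.9]
ee_rot: [-0.7, 0.714, 0.001, -0.001]
contact_force: [-0.3, -0.6, -4.3]
gripper_width: 19.5
grasp_force: 59.5
```

>>> step_arm([
  {"slide": [12,0,-1],"dr": [0,0,0],"jaw": 15},
  {"slide": [30,0,-1],"dr": [0,0,0],"jaw": 15},
  {"slide": [50,-0.5,-1],"dr": [0,0,0],"jaw": 15},
  {"slide": [72,-0.5,-1],"dr": [0,0,0],"jaw": 15},
  {"slide": [95,-0.5,-1],"dr": [0,0,0],"jaw": 15},
  {"slide": [115,-0.5,-2],"dr": [0,0,0],"jaw": 15},
  {"slide": [130,-0.5,-5],"dr": [0,0,0],"jaw": 15},
  {"slide": [130,-0.5,-10],"dr": [0,0,0],"jaw": 15},
])

```text
clock: 87.35
position: [639.3, -214.4, 70.4]
ee_rot: [-0.7, 0.714, -0.0, 0.0]
contact_force: [0.0, 0.8, -3.8]
gripper_width: 19.7
grasp_force: 59.5
```

>>> step_arm([
  {"slide": [4,13,-10],"dr": [0,0,-0.1],"jaw": 15},
  {"slide": [8,26,-20],"dr": [0,0,-0.2],"jaw": 15},
  {"slide": [12,39,-20],"dr": [0,0,-0.3],"jaw": 15},
  {"slide": [16,52,-20],"dr": [0,0,-0.4],"jaw": 15},
  {"slide": [20,65,-20],"dr": [0,0,-0.5],"jaw": 15},
  {"slide": [23,77,-20],"dr": [0,0,-0.63],"jaw": 15},
  {"slide": [23,77,-20],"dr": [0,0,-0.63],"jaw": 15},
  {"slide": [23,77,-20],"dr": [0,0,-0.63],"jaw": 15},
])

```text
clock: 88.35
position: [562.7, -234.7, 90.4]
ee_rot: [0.731, -0.682, 0.001, -0.0]
contact_force: [0.4, -0.3, -3.9]
gripper_width: 19.7
grasp_force: 59.6
```

```bash
python3 -c "
from d import *
s=arm.read_state();print(s['position'],s['contact_force'],s['gripper_width'])
die('s17'); rel(([561.5,-234.5,7],183.9))"
```

```text
[ 562.66574789 -234.6697096    90.43121147] [ 0.43139539 -0.34151278 -3.90695395] 19.698798303820315
die px [(-8, 0.92), (-7, 0.91)]
slide [-0.3, 1.4, 83.4] dr [-0.011, -0.006, 0.01]
```

>>> step_arm([
  {"slide": [0,1,20],"dr": [0,0,0],"jaw": 15},
  {"slide": [0,1,40],"dr": [0,0,0],"jaw": 15},
  {"slide": [0,1,58],"dr": [0,0,0],"jaw": 15},
  {"slide": [0,1,70],"dr": [0,0,0],"jaw": 15},
  {"slide": [0,1,77],"dr": [0,0,0],"jaw": 15},
  {"slide": [0,1,81],"dr": [0,0,0],"jaw": 15},
  {"slide": [0,1,83],"dr": [0,0,0],"jaw": 15},
  {"slide": [0,1,84],"dr": [0,0,0],"jaw": 15},
])

```text
clock: 89.4
position: [561.6, -234.8, 7.0]
ee_rot: [0.731, -0.682, 0.001, -0.0]
contact_force: [-0.5, 0.7, 2.0]
gripper_width: 19.4
grasp_force: 60.2
```

>>> step_arm([
  {"slide": [0,0,0],"dr": [0,0,0],"jaw": 15},
  {"slide": [0,0,0],"dr": [0,0,0],"jaw": 30},
  {"slide": [0,0,0],"dr": [0,0,0],"jaw": 40},
  {"slide": [0,0,0],"dr": [0,0,0],"jaw": 42},
  {"slide": [0,0,-10],"dr": [0,0,0],"jaw": 45},
  {"slide": [0,0,-40],"dr": [0,0,0],"jaw": 50},
  {"slide": [0,0,-90],"dr": [0,0,0],"jaw": 50},
  {"slide": [0,0,-140],"dr": [0,0,0],"jaw": 50},
])

```text
clock: 90.4
position: [561.0, -234.7, 148.4]
ee_rot: [0.731, -0.682, 0.001, -0.0]
contact_force: [0.3, -0.8, -0.5]
gripper_width: 50.1
grasp_force: 0.0
```

```bash
python3 -c "
from h import *
s=arm.read_state();print(s['position'],s['contact_force'])
rel(([500,30,165],225),([535,188,165],268.85),([545.5,188,44],268.85))"
```

```text
[ 561.00111805 -234.70410335  148.42063644] [ 0.31909129 -0.84173859 -0.50739898]
slide [-268.3, 42.4, -16.9] dr [-0.005, -0.009, -5.127]
slide [-87.0, -136.5, 0.0] dr [0.0, 0.0, -5.481]
slide [10.5, -0.2, 121.0] dr [0.0, 0.0, 0.0]
```

>>> step_arm([
  {"slide": [-33,5,-15],"dr": [0,0,-0.6],"jaw": 50},
  {"slide": [-67,11,-17],"dr": [0,0,-1.2],"jaw": 50},
  {"slide": [-100,16,-17],"dr": [0,0,-1.9],"jaw": 50},
  {"slide": [-134,21,-17],"dr": [0,0,-2.6],"jaw": 50},
  {"slide": [-168,27,-17],"dr": [0,0,-3.2],"jaw": 50},
  {"slide": [-201,32,-17],"dr": [0,0,-3.9],"jaw": 50},
  {"slide": [-235,37,-17],"dr": [0,0,-4.5],"jaw": 50},
  {"slide": [-268,42,-17],"dr": [0,0,-5.13],"jaw": 50},
])

```text
clock: 91.4
position: [500.4, 30.9, 164.1]
ee_rot: [0.925, -0.381, 0.001, -0.0]
contact_force: [-0.0, 0.5, 1.2]
gripper_width: 49.5
grasp_force: 0.0
```

>>> step_arm([
  {"slide": [-11,-17,0],"dr": [0,0,-0.7],"jaw": 48},
  {"slide": [-23,-36,0],"dr": [0,0,-1.5],"jaw": 48},
  {"slide": [-36,-57,0],"dr": [0,0,-2.3],"jaw": 48},
  {"slide": [-49,-77,0],"dr": [0,0,-3.1],"jaw": 48},
  {"slide": [-62,-98,0],"dr": [0,0,-3.9],"jaw": 48},
  {"slide": [-75,-118,0],"dr": [0,0,-4.7],"jaw": 48},
  {"slide": [-87,-136.5,0],"dr": [0,0,-5.48],"jaw": 48},
  {"slide": [-87,-136.5,0],"dr": [0,0,-5.48],"jaw": 48},
])

```text
clock: 92.4
position: [535.9, 189.0, 163.7]
ee_rot: [1.0, -0.009, 0.001, -0.0]
contact_force: [0.3, 0.0, 0.1]
gripper_width: 47.7
grasp_force: 0.0
```

```bash
python3 -c "
from d import *
s=arm.read_state();print(s['position'],s['contact_force'])
die('s18');rel(([544,188,46],268.85))"
```

```text
[535.89441142 189.02483047 163.66714403] [0.25929389 0.0113324  0.14584758]
die px [(-8, 0.92), (-7, 0.91)]
slide [8.4, -0.0, 117.5] dr [0.002, -0.008, -0.002]
```

>>> step_arm([
  {"slide": [4,0,20],"dr": [0,0,0],"jaw": 48},
  {"slide": [8,0,42],"dr": [0,0,0],"jaw": 48},
  {"slide": [8,0,64],"dr": [0,0,0],"jaw": 48},
  {"slide": [8,0,85],"dr": [0,0,0],"jaw": 48},
  {"slide": [8,0,104],"dr": [0,0,0],"jaw": 48},
  {"slide": [8,0,115],"dr": [0,0,0],"jaw": 48},
  {"slide": [8,0,117.5],"dr": [0,0,0],"jaw": 35},
  {"slide": [8,0,117.5],"dr": [0,0,0],"jaw": 28},
])

```text
clock: 93.45
position: [544.0, 187.7, 46.1]
ee_rot: [1.0, -0.01, 0.001, -0.0]
contact_force: [-0.0, -0.1, 0.1]
gripper_width: 28.2
grasp_force: 0.0
```

>>> step_arm([
  {"slide": [0,0,0],"dr": [0,0,0],"jaw": 18},
  {"slide": [0,0,0],"dr": [0,0,0],"jaw": 18},
  {"slide": [0,0,0],"dr": [0,0,0],"jaw": 18},
  {"slide": [0,0,0],"dr": [0,0,0],"jaw": 18},
  {"slide": [-4,0,0],"dr": [0,0,0],"jaw": 18},
  {"slide": [-10,0,0],"dr": [0,0,0],"jaw": 18},
  {"slide": [-17,0,0],"dr": [0,0,0],"jaw": 18},
  {"slide": [-24,0,0],"dr": [0,0,0],"jaw": 18},
])

```text
clock: 94.45
position: [521.1, 188.8, 46.5]
ee_rot: [1.0, -0.01, 0.002, -0.001]
contact_force: [5.5, 0.1, 3.1]
gripper_width: 22.5
grasp_force: 59.3
```

```bash
python3 -c "
from d import *
s=arm.read_state();print(s['position'],s['contact_force'],s['gripper_width'])
die('s19')"
```

```text
[521.08769113 188.75209869  46.51207112] [5.52238408 0.07449449 3.14272101] 22.527618191216607
die px [(-8, 0.92), (-7, 0.91)]
```

>>> step_arm([
  {"slide": [-7,0,0],"dr": [0,0,0],"jaw": 18},
  {"slide": [-14,0,0],"dr": [0,0,0],"jaw": 18},
  {"slide": [-22,0,0],"dr": [0,0,0],"jaw": 18},
  {"slide": [-30,0,0],"dr": [0,0,0],"jaw": 18},
  {"slide": [-38,0,0],"dr": [0,0,0],"jaw": 18},
  {"slide": [-46,0,0],"dr": [0,0,0],"jaw": 18},
  {"slide": [-50,0,0],"dr": [0,0,0],"jaw": 18},
  {"slide": [-50,0,0],"dr": [0,0,0],"jaw": 18},
])

```text
clock: 95.5
position: [470.7, 189.9, 46.5]
ee_rot: [1.0, -0.01, 0.002, -0.001]
contact_force: [2.9, 1.3, 6.4]
gripper_width: 22.7
grasp_force: 59.7
```

>>> step_arm([
  {"slide": [6,0,0],"dr": [0,0,0],"jaw": 18},
  {"slide": [14,0,0],"dr": [0,0,0],"jaw": 18},
  {"slide": [22,0,0],"dr": [0,0,0],"jaw": 18},
  {"slide": [30,0,0],"dr": [0,0,0],"jaw": 18},
  {"slide": [38,0,0],"dr": [0,0,0],"jaw": 18},
  {"slide": [46,0,0],"dr": [0,0,0],"jaw": 18},
  {"slide": [54,0,0],"dr": [0,0,0],"jaw": 18},
  {"slide": [60,0,0],"dr": [0,0,0],"jaw": 18},
])

```text
clock: 96.5
position: [522.6, 185.4, 46.5]
ee_rot: [1.0, -0.01, -0.006, 0.003]
contact_force: [-21.1, 1.2, 25.3]
gripper_width: 22.9
grasp_force: 62.2
```

>>> step_arm([
  {"slide": [3,0,0],"dr": [0,0,0],"jaw": 18},
  {"slide": [6,0,0],"dr": [0,0,0],"jaw": 18},
  {"slide": [9,0,0],"dr": [0,0,0],"jaw": 18},
  {"slide": [11,0,0],"dr": [0,0,0],"jaw": 18},
  {"slide": [12.5,0,0],"dr": [0,0,0],"jaw": 18},
  {"slide": [13.5,0,0],"dr": [0,0,0],"jaw": 18},
  {"slide": [14,0,0],"dr": [0,0,0],"jaw": 18},
  {"slide": [14,0,0],"dr": [0,0,0],"jaw": 18},
])

```text
clock: 97.5
position: [536.5, 185.3, 46.5]
ee_rot: [1.0, -0.01, -0.006, 0.003]
contact_force: [-18.8, 1.7, 23.4]
gripper_width: 22.8
grasp_force: 62.0
```

```bash
python3 -c "
from d import *
s=arm.read_state();print(s['position'],s['contact_force'],s['gripper_width'])
die('s20')"
```

```text
[536.52202663 185.30144669  46.53864965] [-18.81676046   1.66631905  23.39279606] 22.78643589657503
die px [(-8, 0.92), (-7, 0.9)]
```

>>> step_arm([
  {"slide": [0,0,-1.5],"dr": [0,0,0],"jaw": 18},
  {"slide": [1,0,-2.5],"dr": [0,0,0],"jaw": 18},
  {"slide": [3,0,-2.5],"dr": [0,0,0],"jaw": 18},
  {"slide": [5,0,-2.5],"dr": [0,0,0],"jaw": 18},
  {"slide": [6.5,0,-2.5],"dr": [0,0,0],"jaw": 18},
  {"slide": [7.5,0,-2.5],"dr": [0,0,0],"jaw": 18},
  {"slide": [8,0,-2.5],"dr": [0,0,0],"jaw": 18},
  {"slide": [8,0,-2.5],"dr": [0,0,0],"jaw": 18},
])

```text
clock: 98.55
position: [544.4, 186.7, 46.6]
ee_rot: [1.0, -0.011, -0.007, 0.002]
contact_force: [-22.7, 6.2, 11.7]
gripper_width: 23.0
grasp_force: 60.5
```

```bash
cat > tab.py <<'E'
from d import *
s=arm.read_state();print(s['clock'],s['position'],s['contact_force'],s['gripper_width'])
E
python3 tab.py
```

```text
98.55 [544.40969856 186.67408005  46.62199113] [-22.71563149   6.188816    11.73436377] 22.96840669037707
```

>>> step_arm([
  {"slide": [0,0,0],"dr": [0,0,0],"jaw": 26},
  {"slide": [-1,0,0],"dr": [0,0,0],"jaw": 38},
  {"slide": [-1,0,0],"dr": [0,0,0],"jaw": 46},
  {"slide": [-1,0,-8],"dr": [0,0,0],"jaw": 46},
  {"slide": [-1,0,-30],"dr": [0,0,0],"jaw": 46},
  {"slide": [-3,0,-60],"dr": [0,0,0],"jaw": 46},
  {"slide": [-20,0,-95],"dr": [0,0,0],"jaw": 46},
  {"slide": [-50,0,-125],"dr": [0,0,0],"jaw": 50},
])

```text
clock: 99.55
position: [502.1, 188.6, 174.8]
ee_rot: [1.0, -0.011, 0.001, -0.0]
contact_force: [-0.4, 0.9, -1.1]
gripper_width: 50.1
grasp_force: 0.0
```

>>> step_arm([
  {"slide": [-20,30,0],"dr": [0,0,0],"jaw": 50},
  {"slide": [-40,60,0],"dr": [0,0,0],"jaw": 50},
  {"slide": [-60,90,-5],"dr": [0,0,0],"jaw": 50},
  {"slide": [-80,120,-10],"dr": [0,0,0],"jaw": 50},
  {"slide": [-100,150,-15],"dr": [0,0,0],"jaw": 50},
  {"slide": [-110,160,-20],"dr": [0,0,0],"jaw": 50},
  {"slide": [-110,160,-20],"dr": [0,0,0],"jaw": 50},
  {"slide": [-110,160,-20],"dr": [0,0,0],"jaw": 50},
])

```text
clock: 100.55
position: [389.3, 31.5, 193.3]
ee_rot: [1.0, -0.01, 0.001, 0.0]
contact_force: [-0.5, 0.6, 0.4]
gripper_width: 50.0
grasp_force: 0.0
```

```bash
python3 tab.py; python3 -c "
from d import *
S=die('s21'); T=snap('top','t21')
def sh(b,im,x0,y0,x1,y1,p=6):
    f=lambda a:cv2.resize(a,None,fx=4,fy=4,interpolation=3)
    _,m,_,l=cv2.minMaxLoc(cv2.matchTemplate(f(im[y0-p:y1+p,x0-p:x1+p]),f(b[y0:y1,x0:x1]),5)); return round(m,3),(np.array(l)/4-p).tolist()
for n,im in(('top',T),('side',S)):
    b=cv2.imread(f'pics/{n[0]}0.png'); P=proj(n,[546.3,189,72])[0].astype(int); print(n,'tab',sh(b,im,P[0]-6,P[1]-6,P[0]+7,P[1]+7))
m=(cv2.resize(T[200:240,305:350],None,fx=8,fy=8,interpolation=3).max(2)<60).astype(np.uint8); N,l,st,ce=cv2.connectedComponentsWithStats(m)
print([(back('top',ce[k]/8+[305,200]-.44,24).round(0)[0].tolist(),st[k,4]) for k in range(1,N) if st[k,4]>1500])
s=T.astype(int); s=s[:,:,2]-s[:,:,0]; print('tip',s[183,336:352].tolist(),'end',s[180,408:420].tolist(),s[174:190,380].tolist())
b=cv2.imread('pics/t0.png')
for n,(x0,y0,x1,y1) in dict(jar=(393,127,412,145),spool1=(337,119,353,133),tape=(428,155,447,172),cup=(448,190,477,217),spool2=(202,167,219,182),pliers=(203,204,222,222)).items(): print(n,sh(b,T,x0,y0,x1,y1))
"
```

```text
100.55 [389.26219804  31.47311369 193.28869431] [-0.50509967  0.60236362  0.4377062 ] 49.96812410255183
die px [(-8, 0.92), (-7, 0.91)]
top tab (0.862, [1.0, 0.0])
side tab (0.949, [-1.0, -1.0])
[([419.0, -13.0, 24.0], np.int32(4608)), ([420.0, -51.0, 24.0], np.int32(3904))]
tip [86, 91, 92, 28, -4, -7, -6, -7, -8, -8, -7, -6, -6, -7, -7, -7] end [-3, -2, -2, -2, -1, -3, -4, 46, 87, 91, 92, 23] [93, 86, 80, 80, 63, -5, -7, -6, -7, -7, 6, 88, 90, 89, 86, 93]
jar (1.0, [0.0, 0.0])
spool1 (1.0, [0.0, 0.0])
tape (1.0, [0.0, 0.0])
cup (1.0, [0.0, 0.0])
spool2 (1.0, [0.0, 0.0])
pliers (1.0, [0.0, 0.0])
```

```bash
python3 -c "
from bench import arm
print(arm.job_done())"
```

```text
the job is handed in; nothing more can be done
None
```

The job is handed in with the die raised about 26 mm, both large beads in the round pot, the bar on its mat and the empty tray home. However, the gripper knocked the die down mid-job, so I had to lever it up a second time and re-slide the tray. I also released each bead about 4 mm above the pot floor, and the tub was knocked aside during the run.

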